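# Put the washed lids back on their canisters

## Robot

A 7-joint arm with a two-finger parallel gripper is mounted at the origin on a cart in front of the work surface, level with it; the furniture and walls round the work are solid. World frame = base frame: x ahead of the robot, y to its left, z up, the work surface at z = 0. Lengths are in m, angles in rad, forces in N, time in s.
With the tool pointing down it reaches from about 0.425 to 0.925 m from the base axis. Payload 6.8 kg.
Tool frame: the origin (TCP) lies midway between the tips of the shut fingers; the grasp point (between the pads) lies 19 mm behind it; z points along the fingers, y is the direction in which the jaws open and shut (so a half turn about z gives the same grasp; the last joint's range is limited). The gripper opens to 85 mm and grips with 20 to 120 N. Pads are 22 mm wide; open, the fingers measure 114 mm over their backs; the gripper's body (76 mm by 85 mm) begins 54 mm behind the grasp point. The pads swing forward as they close: fully open they stand 13 mm farther back than shut.
Start: joints at [-1.4, 0.477, 0.022, 1.555, -0.011, 1.109, -0.083], TCP at [0.186, 0.649, 0.204] pointing down, gripper open.
Joint ranges: [-2.96, 2.96], [-0.34, 2.1], [-1.41, 1.46], [0.24, 2.44], [-1.37, 4.51], [0.17, 1.92], [-2.96, 2.96]. Speed limits (rad/s): [2.39, 2.39, 3.14, 3.14, 3.14, 3.14, 3.14].

## Interface

Orientations are given as a unit quaternion [w, x, y, z].
In Python, from station import bot gives the robot as it stands. The module is installed in compiled form; this text tells all that it offers.
- The arm moves only by the tool play_rows, never from a script. Its argument "motion" is a list of rows, each a list of 2 entries, a list of its own where there are three numbers: the shift along the tool's x, y, z as a fraction of full scale, then the turn, a rotation vector about the tool's x, y, z as a fraction of full scale. In form: [[[tx, ty, tz], [rx, ry, rz]], ...]. A call has 1 to 8 rows; each row is the pose to reach, as a shift and turn from the pose measured when the call began, along the tool's axes at that moment, turning the shorter way round; what a row does not reach only later rows make up. Full scale, the value 1, is 400 mm for a shift and 360 degrees for a turn. A row lasts 1/10 s, in which the tool goes at most 50 mm and 8.59 degrees, less where a joint would pass 70% of its speed; a pose out of reach is approached as far as the arm can. A call with a number of a shift or a turn outside -1 to 1 is refused whole. A call with a gripper value outside its range is refused whole. "fingers" is the finger opening in mm, from 0 to 85.4, set as the call begins (left out, the last holds). The fingers move at their own pace and stop on an object; "grip_force" is the grip in N (left out, the last holds). Time passes only in rows, so rows that repeat a pose let the fingers close. It gives the time, the measured TCP pose, the force and the opening at its end, in the units of the state.
- bot.get_obs(): the state, without advancing time (a new reading comes with each control period).
- bot.read_camera(name): name is "scene" or "top"; returns a dict with "pixels" (384x512x3 uint8, red, green, blue), "range_z" (384x512 float32, m along the optical axis (not along the pixel's ray), 0 where there is no reading), "fovy" (degrees; the focal length in pixels is half the picture's height over the tangent of half this angle, whatever the lens; pixels are square), "cx", "cy" (the principal point, pixels), "pose" (4x4, takes a point from camera to world coordinates). Camera axes: x right, y down, z forward; pixel columns grow to the right and rows downward; lengths in m; the calibration is good to about 2 mm. A picture is of the moment at which its call begins.
- bot.hand_in(): hands the job in, once; it reports no verdict.
The state is a dict: "t": time; "q": joint angles; "joint_vel": joint speeds; "joint_torque": joint torques, N m; "eef_pos": TCP position; "tool_rot": TCP orientation; "contact_force": force on the tool from outside, world axes, zero at the start; "torque": the same for the moment, N m; "gripper_width": opening from 0.0 (shut) to 1.0 (fully open).
Only numpy, scipy, OpenCV 4.12 (cv2) and the standard library are available. Lean on these libraries where they do the work, as an engineer would, in place of code of your own. Each camera call takes 0.05 s, during which the arm holds its last target.

## Task

The canisters are washed and dry and their wooden lids stand in one stack: take the stack apart and close every canister with the lid of its own shape and size, plug in the mouth, lying flat on the rim, and a square lid turned square with its canister. Keep the lids upright, do not tip a canister or shove it from its place, and leave the glass and the espresso cup standing where they are.

Things in the scene. Friction and masses are not known exactly. Their poses are not given: they have to be found in the camera images.
- canister_small_round: Open white ceramic canister, small round: outside 44 mm across, 66 mm tall, walls 5 mm, so a round mouth 34 mm across; empty; stands loose on the 8 mm thick woven mat. Origin: centre of its underside, z up (the rim lies 66 mm above it).
- canister_small_square: Open white ceramic canister, small square: outside 50 mm wide each way (faces along the body's x and y; outer corner radius 9 mm), 76 mm tall, walls 5 mm, so a square mouth 40 mm wide; empty; stands loose on the worktop in front of the mat. Origin: centre of its underside, z up (the rim lies 76 mm above it).
- canister_large_round: Open white ceramic canister, large round: outside 60 mm across, 92 mm tall, walls 5 mm, so a round mouth 50 mm across; empty; stands loose on the worktop in front of the mat. Origin: centre of its underside, z up (the rim lies 92 mm above it).
- canister_large_square: Open white ceramic canister, large square: outside 66 mm wide each way (faces along the body's x and y; outer corner radius 9 mm), 104 mm tall, walls 5 mm, so a square mouth 56 mm wide; empty; stands loose on the worktop in front of the mat. Origin: centre of its underside, z up (the rim lies 104 mm above it).
- lid_large_square: Wooden lid of the large square canister: square plate 67 mm wide (edges along the body's x, y; corner radius 8), 14 mm thick, no knob (grip its edge); below it a square plug 50 mm wide, 9 mm deep, 3 mm play all round. Origin: centre of the plug's underside, z up; plate 9 to 23 mm above. Seated: origin 95 mm above the canister's. Starts at the bottom of the stack, on the worktop.
- lid_large_round: Wooden lid of the large round canister: round plate 61 mm across, 14 mm thick, no knob (grip its edge); below it a round plug 44 mm across, 9 mm deep, 3 mm play all round. Origin: centre of the plug's underside, z up; plate 9 to 23 mm above. Seated: origin 83 mm above the canister's. Starts third from the top of the stack.
- lid_small_square: Wooden lid of the small square canister: square plate 51 mm wide (edges along the body's x, y; corner radius 8), 14 mm thick, no knob (grip its edge); below it a square plug 34 mm wide, 9 mm deep, 3 mm play all round. Origin: centre of the plug's underside, z up; plate 9 to 23 mm above. Seated: origin 67 mm above the canister's. Starts second from the top of the stack.
- lid_small_round: Wooden lid of the small round canister: round plate 45 mm across, 14 mm thick, no knob (grip its edge); below it a round plug 28 mm across, 9 mm deep, 3 mm play all round. Origin: centre of the plug's underside, z up; plate 9 to 23 mm above. Seated: origin 57 mm above the canister's. Starts top of the stack, each plug just standing on the plate below.
- glass: Small clear drinking glass, 48 mm across, 61 mm tall, standing loose among the canisters; not part of the job. Origin: centre of its underside.
- espresso_cup: Small white espresso cup with a handle, 60 x 83 mm, 49 mm tall, standing loose near the canisters; not part of the job. Origin: on its underside.
Mind the look-alikes: they are no part of the job. What is shaped like the canister_large_round but purple is not meant. Leave any pink look-alike of the lid_small_round alone.

How it is judged:
At the end, for the whole second after the job is handed in: Each lid lies on its own canister: centres within 6 mm, height within 2 mm of seated, flat within 0.06 rad, square lids turned with their canisters (0.22 rad, any quarter turn); canisters upright standing within 30 mm of where they stood; all released and at rest (horizontal distance between lid_small_round and canister_small_round below 0.006 m and z of lid_small_round in the frame of canister_small_round between 0.055 and 0.059 m and angle between each of lid_small_round, canister_small_round, lid_small_square, canister_small_square, lid_large_round, canister_large_round, lid_large_square, canister_large_square's own z axis and vertical below 0.06 rad and height (world z) of each of canister_small_round, canister_small_square, canister_large_round, canister_large_square below 0.013 m and distance of each of canister_small_round, canister_small_square, canister_large_round, canister_large_square from where it was at the start of the episode below 0.03 m and linear speed of each of lid_small_round, canister_small_round, lid_small_square, canister_small_square, lid_large_round, canister_large_round, lid_large_square, canister_large_square below 0.02 m/s and angular speed of each of lid_small_round, lid_small_square, lid_large_round, lid_large_square below 0.2 rad/s and horizontal distance between lid_small_square and canister_small_square below 0.006 m and z of lid_small_square in the frame of canister_small_square between 0.065 and 0.069 m and (angle between the x axis of lid_small_square and the x axis of canister_small_square, either way round below 0.22 rad or angle between the x axis of lid_small_square and the y axis of canister_small_square, either way round below 0.22 rad) and horizontal distance between lid_large_round and canister_large_round below 0.006 m and z of lid_large_round in the frame of canister_large_round between 0.081 and 0.085 m and horizontal distance between lid_large_square and canister_large_square below 0.006 m and z of lid_large_square in the frame of canister_large_square between 0.093 and 0.097 m and (angle between the x axis of lid_large_square and the x axis of canister_large_square, either way round below 0.22 rad or angle between the x axis of lid_large_square and the y axis of canister_large_square, either way round below 0.22 rad)); the robot touches nothing.
It fails at once if a canister is tipped or lifted (angle between any of canister_small_round, canister_small_square, canister_large_round, canister_large_square's own z axis and vertical above 0.3 rad or height (world z) of any of canister_small_round, canister_small_square, canister_large_round, canister_large_square above 0.03 m).
It fails at once if a lid is tipped over (angle between any of lid_small_round, lid_small_square, lid_large_round, lid_large_square's own z axis and vertical above 0.8 rad).
It fails at once if the glass is knocked over or pushed away (angle between glass's own z axis and vertical above 0.4 rad or distance of glass from where it was at the start of the episode above 0.03 m).
It fails at once if the espresso cup is knocked over or pushed away (angle between espresso_cup's own z axis and vertical above 0.4 rad or distance of espresso_cup from where it was at the start of the episode above 0.03 m).
It also fails if it takes over 106 s, if anything falls off the work surface, if the arm or the gripper's body presses on something with over 40 N, if the wrist force passes 120 N, or if a joint passes its speed limit or range.

## Working session

There is one attempt and no reset: what is moved stays moved. The work goes in short steps, Python scripts to look and compute and a tool call to move; the robot and the scene stay as the last step left them, time stands still between calls to the robot, and variables do not carry over. Pictures are saved under pics/ and viewed, and the job is handed in when it is done.

Besides the shell and the picture viewer there is one more tool, called as a command line: name --argument value ..., lists and objects as JSON in quotes. play_rows: Moves the arm, as the interface text tells. Shift numbers are shares of 400 mm and turn numbers shares of 360 degrees, none past 1 either way. Its arguments: {"type":"object","properties":{"motion":{"type":"array"},"fingers":{"type":"number"},"grip_force":{"type":"number"}},"required":["motion"]}

```bash
mkdir -p pics; cat > h.py <<'E'
import numpy as np, cv2
from station import bot
def grab(name,tag):
    c=bot.read_camera(name); np.savez(f'{tag}.npz',**c)
    cv2.imwrite(f'pics/{tag}.png',c['pixels'][:,:,::-1]); return c
def load(tag):
    d=np.load(f'{tag}.npz'); return {k:d[k] for k in d}
def foc(c): return 384/2/np.tan(np.radians(float(c['fovy']))/2)
def cloud(c):
    f=foc(c); v,u=np.mgrid[0:384,0:512]; z=c['range_z']
    P=np.stack([(u-c['cx'])/f*z,(v-c['cy'])/f*z,z],-1)
    return P@c['pose'][:3,:3].T+c['pose'][:3,3]
def ray(c,u,v,z):
    f=foc(c); d=c['pose'][:3,:3]@np.array([(u-c['cx'])/f,(v-c['cy'])/f,1.]); o=c['pose'][:3,3]
    return o+d*(z-o[2])/d[2]
E
python3 - <<'E'
from h import *
for n in ('scene','top'):
    c=grab(n,n+'0'); print(n,c['pixels'].shape,c['fovy'],c['cx'],c['cy'],np.round(c['pose'],3).tolist())
o=bot.get_obs();print(o)
E
```

```text
scene (384, 512, 3) 54.01837236081695 254.6819562418788 194.8008422228535 [[0.826, -0.266, 0.497, -0.003], [-0.564, -0.386, 0.73, -0.735], [-0.002, -0.883, -0.469, 0.587], [0.0, 0.0, 0.0, 1.0]]
top (384, 512, 3) 44.597263018068126 262.81922847088254 185.90011098533597 [[-0.043, -0.978, 0.204, 0.328], [-0.999, 0.042, -0.012, 0.049], [0.004, -0.204, -0.979, 1.185], [0.0, 0.0, 0.0, 1.0]]
{'t': 0.1, 'q': array([-1.40010179,  0.47774274,  0.02237168,  1.55633405, -0.01151303,
        1.10931181, -0.08312153]), 'joint_vel': array([ 2.17913851e-04, -1.45138026e-04,  6.21952877e-05, -3.16753826e-03,
       -4.24221324e-04, -7.72483428e-04,  7.27935797e-04]), 'joint_torque': array([ 5.05710035e-03, -5.97760463e+01,  1.61399961e+00, -2.81952775e+01,
        1.28068600e-02,  5.04131793e-03, -6.73637700e-06]), 'eef_pos': array([0.1856269 , 0.64837613, 0.2033144 ]), 'tool_rot': array([-5.42884188e-05,  1.38962502e-01,  9.90297293e-01, -8.31935462e-04]), 'contact_force': array([ 0.07436124,  0.05677572, -0.38535087]), 'torque': array([ 0.06374931, -0.00095714,  0.04921154]), 'gripper_width': 0.9983398587144794}
```

View pics/scene0.png

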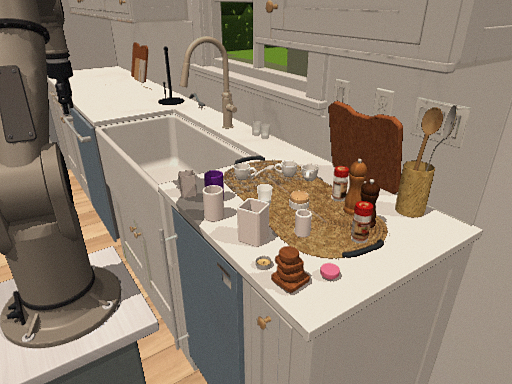

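View pics/top0.png

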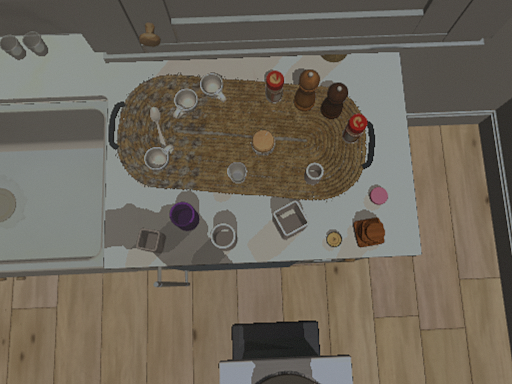

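The scene view shows the lid stack at (290,270), with a pink look-alike at (330,271) and a purple look-alike canister at (213,182). From above:

| Item | Pixel in top view |
|---|---|
| Stack | (369,232) |
| Small round | (314,171) |
| Large square | (290,219) |
| Large round | (223,236) |
| Small square | (148,240) |
| Glass | (237,172) |

Next I'll check close crops.

```bash
python3 - <<'E'
from h import *
c=load('top0'); im=c['pixels'][:,:,::-1]
cv2.imwrite('pics/ctop.png',cv2.resize(im[140:270,120:400],None,fx=2.8,fy=2.8,interpolation=cv2.INTER_CUBIC))
s=load('scene0'); im=s['pixels'][:,:,::-1]
cv2.imwrite('pics/cscene.png',cv2.resize(im[150:310,165:365],None,fx=3.7,fy=3.7,interpolation=cv2.INTER_CUBIC))
P=cloud(c)
for u,v in [(314,171),(306,171),(300,212),(275,219),(223,226),(212,236),(148,232),(140,240),(163,240),(237,164),(375,228),(369,243),(378,195),(263,141),(250,260),(250,190)]: print(u,v,P[v,u].round(3))
E
```

```text
314 171 [ 0.604 -0.099  0.018]
306 171 [ 0.592 -0.072  0.074]
300 212 [ 0.49  -0.05   0.087]
275 219 [0.475 0.01  0.094]
223 226 [0.468 0.135 0.06 ]
212 236 [0.443 0.16  0.081]
148 232 [0.466 0.325 0.018]
140 240 [0.442 0.334 0.061]
163 240 [0.444 0.288 0.018]
237 164 [0.621 0.096 0.059]
375 228 [ 0.444 -0.223  0.091]
369 243 [ 0.413 -0.216  0.048]
378 195 [ 0.533 -0.255  0.027]
263 141 [0.681 0.029 0.049]
250 260 [0.387 0.074 0.002]
250 190 [0.564 0.067 0.007]
```

View pics/ctop.png

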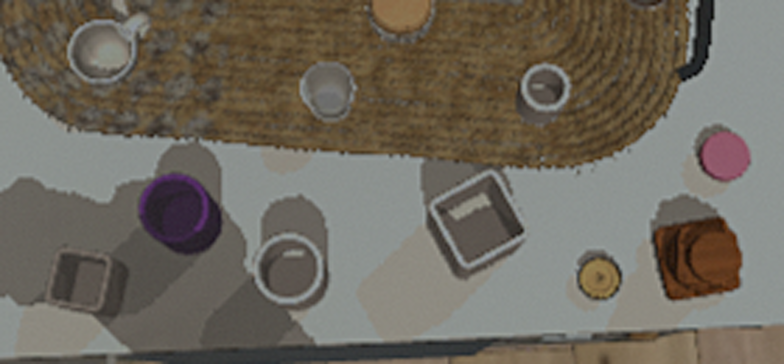

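View pics/cscene.png

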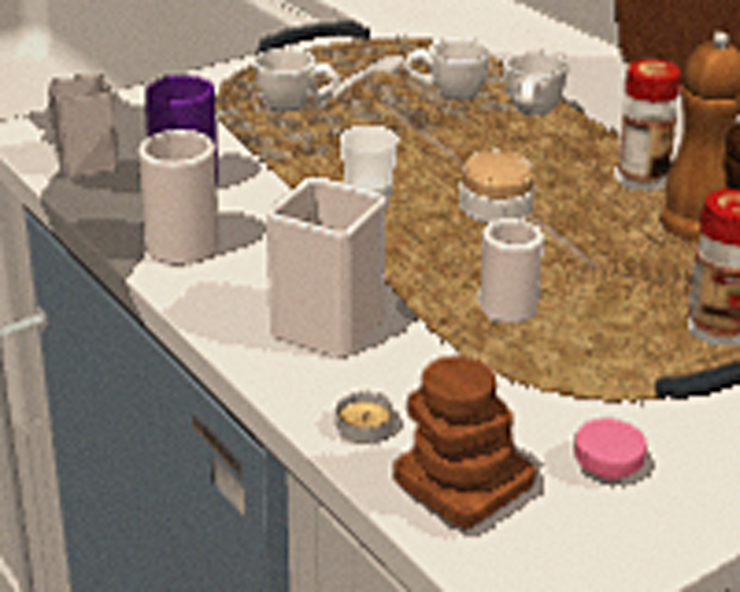

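```bash
python3 - <<'E'
from h import *
objs=dict(sr=(0.60,-0.085,.074,.044,'c'),lr=(0.45,.135,.092,.06,'c'),ss=(.45,.31,.076,.05,'s'),ls=(.48,-.02,.104,.066,'s'),
 l1=(.435,-.215,.092,.045,'c'),l2=(.435,-.215,.069,.051,'s'),l3=(.435,-.215,.046,.061,'c'),l4=(.435,-.215,.023,.067,'s'),
 glass=(.61,.09,.061+.008,.048,'c'))
for tag in ('top0','scene0'):
    c=load(tag);P=cloud(c)
    for k,(x,y,z,w,t) in objs.items():
        m=(abs(P[...,2]-z)<.004)&(np.hypot(P[...,0]-x,P[...,1]-y)<.07)
        m=m.astype(np.uint8); q=P[m>0][:,:2].astype(np.float32)
        if len(q)<8: print(tag,k,len(q)); continue
        if t=='c':
            (cx,cy),r=cv2.minEnclosingCircle(q); print(tag,k,len(q),'circ',round(cx,4),round(cy,4),round(2*r,4), P[m>0][:,2].mean().round(4))
        else:
            (a,b,an)=cv2.minAreaRect(q*1000); print(tag,k,len(q),'rect',np.round(a,1),np.round(b,1),round(an,1), P[m>0][:,2].mean().round(4))
E
```

```text
top0 sr 102 circ 0.5933 -0.0922 0.0447 0.0737
top0 lr 153 circ 0.4432 0.1346 0.0598 0.0913
top0 ss 150 rect [461.4 301.1] [ 56.4 101.8] 58.4 0.0757
top0 ls 213 rect [476.  -25.9] [65.9 66.3] 25.9 0.1035
top0 l1 269 circ 0.4363 -0.2227 0.0452 0.0916
top0 l2 149 rect [ 439.6 -221.2] [51.2 51.5] 80.8 0.0684
top0 l3 40 circ 0.4418 -0.2227 0.0606 0.0455
top0 l4 172 rect [ 443.1 -223.1] [66.7 65.7] 6.5 0.0222
top0 glass 65 circ 0.6018 0.0979 0.048 0.0684
scene0 sr 77 circ 0.5897 -0.0917 0.044 0.0731
scene0 lr 93 circ 0.4389 0.1352 0.0616 0.0912
scene0 ss 63 rect [460.2 300.8] [ 57.  102.1] 60.2 0.0754
scene0 ls 163 rect [471.8 -26.2] [67.8 65.7] 27.7 0.1032
scene0 l1 220 circ 0.4337 -0.2218 0.0471 0.092
scene0 l2 180 rect [ 430.4 -228.3] [41.6 63. ] 45.1 0.0685
scene0 l3 165 circ 0.4383 -0.2242 0.0603 0.0459
scene0 l4 275 rect [ 440.6 -223.7] [67.6 67.7] 8.2 0.0225
scene0 glass 50 circ 0.5969 0.0991 0.0526 0.0679
```

```bash
python3 - <<'E'
from h import *
for tag in ('top0','scene0'):
    c=load(tag);P=cloud(c); hsv=cv2.cvtColor(c['pixels'],cv2.COLOR_RGB2HSV)
    purple=(hsv[...,0]>125)&(hsv[...,0]<160)&(hsv[...,1]>90)
    m=(abs(P[...,2]-.076)<.004)&(np.hypot(P[...,0]-.445,P[...,1]-.318)<.042)&~purple
    q=P[m][:,:2].astype(np.float32)*1000
    print(tag,len(q),[np.round(a,1) for a in cv2.minAreaRect(q)],P[m][:,2].mean())
    q=P[purple&(P[...,2]>.086)][:,:2]; print('purple',q.min(0),q.max(0),len(q))
    m=(P[...,2]>.006)&(np.hypot(P[...,0]-.43,P[...,1]+.135)<.035); q=P[m]; print('tea',q.min(0),q.max(0))
    m=(P[...,2]>.006)&(np.hypot(P[...,0]-.533,P[...,1]+.25)<.035); q=P[m]; print('pink',q.min(0),q.max(0))
E
```

```text
top0 148 [array([442.6, 312.5]), array([51., 50.]), np.float64(76.9)] 0.07571502849815785
purple [0.32809495 0.04878863] [0.52506736 0.25665297] 138
tea [ 0.40570798 -0.15592086  0.00605263] [ 0.44871487 -0.11222827  0.0212067 ]
pink [ 0.51282293 -0.27923642  0.00685591] [ 0.55557741 -0.2297909   0.02879634]
scene0 60 [array([439.2, 312.2]), array([57.3, 48.9]), np.float64(76.2)] 0.07522268334377455
purple [-0.00346753 -0.73476111] [0.8941761  1.51006111] 144
tea [ 0.40809932 -0.15576481  0.0060184 ] [ 0.44751451 -0.1152276   0.01616477]
pink [ 0.50979133 -0.27971269  0.00870473] [ 0.55352376 -0.23306929  0.02615683]
```

```bash
cat >> h.py <<'E'
from scipy.spatial.transform import Rotation as R
def pose():
    o=bot.get_obs(); q=o['tool_rot']; return o,o['eef_pos'],R.from_quat([q[1],q[2],q[3],q[0]])
def plan(*wps):
    """waypoints (x,y,z,jaw_deg) -> shares from current pose"""
    o,p,r=pose()
    for x,y,z,j in wps:
        a=np.radians(j); Y=np.array([np.cos(a),np.sin(a),0]); Z=np.array([0,0,-1.]); X=np.cross(Y,Z)
        T=R.from_matrix(np.stack([X,Y,Z],1))
        d=r.inv().apply(np.array([x,y,z])-p)/.4; rv=(r.inv()*T).as_rotvec()/(2*np.pi)
        print([d.round(4).tolist(),rv.round(4).tolist()],'dist mm',round(np.linalg.norm(d)*400))
def st():
    o,p,r=pose(); Y=r.as_matrix()[:,1]
    print('t',round(o['t'],2),'p',p.round(4),'jaw',np.degrees(np.arctan2(Y[1],Y[0])).round(2),'tilt',np.degrees(np.arccos(-r.as_matrix()[2,2])).round(2),'F',o['contact_force'].round(1),'w',round(o['gripper_width']*85.4,1),'q',o['q'].round(2))
E
python3 -c "
from h import *
plan((.45,.32,.21,80.8),(.435,-.0,.21,80.8))"
```

```text
[[-0.8614, -0.6074, -0.0156], [-0.0003, 0.0, -0.0188]] dist mm 422
[[-1.0455, -1.3868, -0.0143], [-0.0003, 0.0, -0.0188]] dist mm 695
```

play_rows --motion '[[[-0.86,-0.607,-0.016],[0,0,-0.019]],[[-0.86,-0.607,-0.016],[0,0,-0.019]],[[-0.86,-0.607,-0.016],[0,0,-0.019]],[[-0.86,-0.607,-0.016],[0,0,-0.019]],[[-0.86,-0.607,-0.016],[0,0,-0.019]],[[-0.86,-0.607,-0.016],[0,0,-0.019]],[[-0.86,-0.607,-0.016],[0,0,-0.019]],[[-0.86,-0.607,-0.016],[0,0,-0.019]]]' --fingers 85 --grip_force 30

```text
t: 0.9
eef_pos: [0.4369, 0.3351, 0.2098]
tool_rot: [-0.0, 0.08, 0.997, -0.001]
contact_force: [1.4, 1.6, 0.9]
gripper_width: 0.996
```

```bash
python3 -c "
from h import *
st(); plan((.44,-.06,.21,80.8),(.436,-.222,.21,80.8),(.436,-.222,.13,80.8))"
```

```text
t 0.9 p [0.4369 0.3351 0.2098] jaw 80.87 tilt 0.11 F [1.4 1.6 0.9] w 85.1 q [-0.88  0.27  0.13  1.86 -0.04  1.02  0.68]
[[-0.1644, -0.974, 0.0011], [-0.0003, -0.0, 0.0002]] dist mm 395
[[-0.2188, -1.3755, 0.0018], [-0.0003, -0.0, 0.0002]] dist mm 557
[[-0.2188, -1.3751, 0.2018], [-0.0003, -0.0, 0.0002]] dist mm 563
```

play_rows --motion '[[[-0.164,-0.974,0],[0,0,0]],[[-0.164,-0.974,0],[0,0,0]],[[-0.164,-0.974,0],[0,0,0]],[[-0.164,-0.974,0],[0,0,0]],[[-0.164,-0.974,0],[0,0,0]],[[-0.164,-0.974,0],[0,0,0]],[[-0.164,-0.974,0],[0,0,0]],[[-0.164,-0.974,0],[0,0,0]]]'

```text
t: 1.7
eef_pos: [0.4392, -0.0622, 0.2105]
tool_rot: [-0.0, 0.08, 0.997, -0.001]
contact_force: [0.9, 0.1, -1.1]
gripper_width: 0.997
```

```bash
python3 -c "
from h import *
st(); plan((.436,-.222,.21,80.8),(.436,-.222,.11,80.8),(.436,-.222,.072,80.8))"
```

```text
t 1.7 p [ 0.4392 -0.0622  0.2105] jaw 80.85 tilt 0.09 F [ 0.9  0.1 -1.1] w 85.1 q [-0.4   0.07  0.42  2.1  -0.03  0.98  1.45]
[[-0.0557, -0.3956, 0.0018], [-0.0003, -0.0, 0.0001]] dist mm 160
[[-0.0557, -0.3952, 0.2518], [-0.0003, -0.0, 0.0001]] dist mm 189
[[-0.0557, -0.3951, 0.3468], [-0.0003, -0.0, 0.0001]] dist mm 211
```

play_rows --motion '[[[-0.056,-0.395,0],[0,0,0]],[[-0.056,-0.395,0],[0,0,0]],[[-0.056,-0.395,0],[0,0,0]],[[-0.056,-0.395,0],[0,0,0]],[[-0.056,-0.395,0.2518],[0,0,0]],[[-0.056,-0.395,0.2518],[0,0,0]],[[-0.056,-0.395,0.2518],[0,0,0]],[[-0.056,-0.395,0.2518],[0,0,0]]]'

```text
t: 2.5
eef_pos: [0.4355, -0.222, 0.1102]
tool_rot: [-0.001, 0.08, 0.997, -0.001]
contact_force: [0.6, -0.2, 0.2]
gripper_width: 0.997
```

```bash
python3 -c "
from h import *
st(); plan((.436,-.222,.072,80.8)); grab('scene','s1')"
```

```text
t 2.5 p [ 0.4355 -0.222   0.1102] jaw 80.82 tilt 0.18 F [ 0.6 -0.2  0.2] w 85.1 q [-0.1   0.33  0.53  2.11 -0.23  0.77  1.99]
[[-0.0015, 0.0004, 0.0954], [-0.0003, -0.0004, 0.0001]] dist mm 38
```

View pics/s1.png

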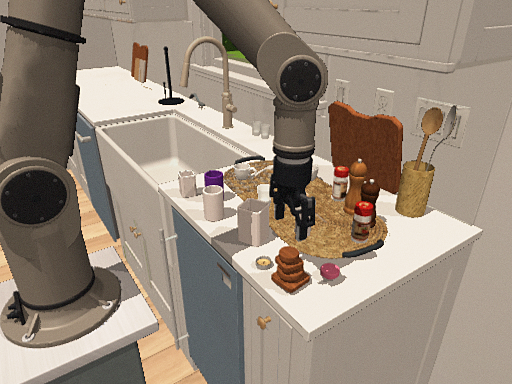

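```bash
cat >> h.py <<'E'
def proj(c,p):
    q=np.linalg.inv(c['pose'])@np.r_[p,1]; f=foc(c); return (q[:2]/q[2]*f+[c['cx'],c['cy']]).round(1)
E
python3 -c "
from h import *
c=load('s1');print(proj(c,[.4355,-.222,.123]),proj(c,[.4355,-.222,.092]),proj(c,[.4355,-.222,.110]))
a=np.radians(80.8)
for s in (1,-1): print(proj(c,[.4355+s*.0425*np.cos(a),-.222+s*.0425*np.sin(a),.123]))
im=c['pixels'][:,:,::-1]
cv2.imwrite('pics/s1c.png',cv2.resize(im[170:310,230:370],None,fx=4,fy=4,interpolation=cv2.INTER_CUBIC))"
```

```text
[289.4 239.2] [288.9 250.9] [289.2 244.2]
[280.  229.4]
[299.7 249.9]
```

View pics/s1c.png

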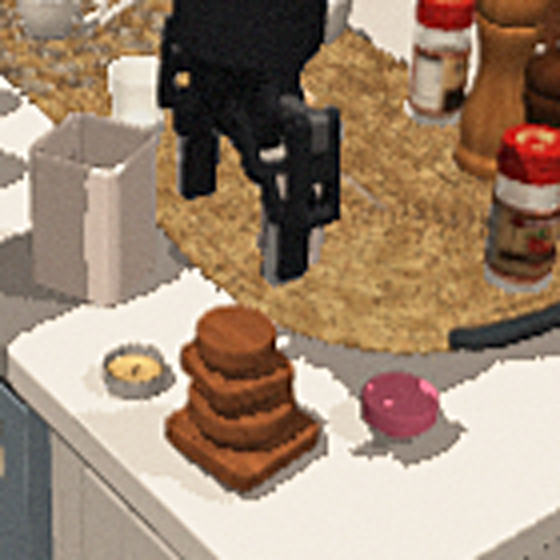

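```bash
python3 -c "
from h import *
c=load('s1');P=cloud(c)
for u,v in [(275,215),(278,217),(281,214),(298,232),(301,236),(304,236),(296,238),(300,220)]: print(u,v,P[v,u].round(3),c['pixels'][v,u])
g=(c['pixels'].max(-1)<75)&(np.hypot(P[...,0]-.4355,P[...,1]+.222)<.09)&(P[...,2]>.095)
q=P[g]; print(q.min(0),q.max(0)); lo=q[q[:,2]<q[:,2].min()+.01]; print(lo.round(3)[::6])
"
```

```text
275 215 [ 0.431 -0.175  0.162] [59 58 58]
278 217 [ 0.436 -0.179  0.157] [10 12 13]
281 214 [ 0.445 -0.179  0.162] [24 21 19]
298 232 [ 0.418 -0.267  0.173] [114 109 103]
301 236 [ 0.419 -0.276  0.167] [20 14 20]
304 236 [ 0.428 -0.275  0.164] [12 14 13]
296 238 [ 0.415 -0.265  0.158] [109 107 105]
300 220 [ 0.418 -0.27   0.202] [24 28 26]
[ 0.34771186 -0.29559583  0.14980809] [ 0.46922816 -0.1507528   0.57018322]
[[ 0.445 -0.179  0.159]
 [ 0.439 -0.179  0.158]
 [ 0.433 -0.176  0.157]
 [ 0.448 -0.179  0.153]
 [ 0.44  -0.178  0.153]
 [ 0.437 -0.179  0.152]
 [ 0.431 -0.275  0.158]
 [ 0.424 -0.268  0.152]]
```

```bash
python3 -c "
from h import *
st()
c=grab('scene','s2');P=cloud(c)
g=(c['pixels'].max(-1)<75)&(np.hypot(P[...,0]-.4355,P[...,1]+.222)<.09)&(P[...,2]>.095)
q=P[g]; print(q.min(0)); st()
"
```

```text
t 2.55 p [ 0.4369 -0.2224  0.1115] jaw 80.84 tilt 0.12 F [-0.5  0.1  0.7] w 84.8 q [-0.1   0.32  0.53  2.11 -0.23  0.77  1.99]
[ 0.34728054 -0.29624634  0.15207242]
t 2.6 p [ 0.4376 -0.2225  0.1122] jaw 80.85 tilt 0.21 F [ 0.3  0.1 -0.5] w 85.0 q [-0.1   0.32  0.53  2.11 -0.23  0.77  1.99]
```

play_rows --motion '[[[0,0,0],[0,0,0]],[[0,0,0],[0,0,0]],[[0,0,0],[0,0,0]],[[0,0,0],[0,0,0]],[[0,0,0],[0,0,0]],[[0,0,0],[0,0,0]],[[0,0,0],[0,0,0]],[[0,0,0],[0,0,0]]]' --fingers 2

```text
t: 3.4
eef_pos: [0.4376, -0.2225, 0.1121]
tool_rot: [0.001, 0.08, 0.997, -0.001]
contact_force: [0.6, 0.2, -0.5]
gripper_width: 0.022
```

```bash
python3 -c "
from h import *
st()
c=grab('scene','s3');P=cloud(c)
g=(c['pixels'].max(-1)<75)&(np.hypot(P[...,0]-.4355,P[...,1]+.222)<.09)&(P[...,2]>.097)
q=P[g]; print(q.min(0)); lo=q[q[:,2]<q[:,2].min()+.01]; print(lo.round(3)[::6])
im=c['pixels'][:,:,::-1]
cv2.imwrite('pics/s3c.png',cv2.resize(im[170:310,230:370],None,fx=4,fy=4,interpolation=cv2.INTER_CUBIC))
t=grab('top','t3');cv2.imwrite('pics/t3c.png',cv2.resize(t['pixels'][140:270,280:420,::-1],None,fx=4,fy=4,interpolation=cv2.INTER_CUBIC))"
```

```text
t 3.4 p [ 0.4376 -0.2225  0.1121] jaw 80.85 tilt 0.2 F [ 0.6  0.2 -0.5] w 1.9 q [-0.1   0.32  0.53  2.11 -0.23  0.77  1.99]
[ 0.34674395 -0.28344087  0.14129901]
[[ 0.423 -0.22   0.15 ]
 [ 0.425 -0.219  0.144]
 [ 0.44  -0.234  0.146]]
```

View pics/s3c.png

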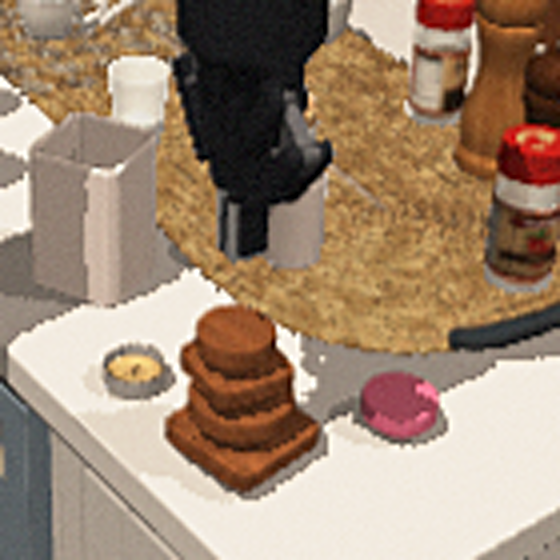

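View pics/t3c.png

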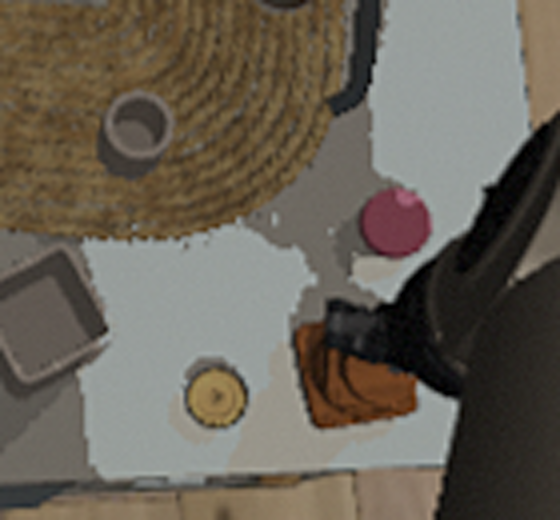

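```bash
python3 -c "
from h import *
c=load('t3');P=cloud(c)
g=(c['pixels'].max(-1)<75)&(P[...,2]>.1)&(P[...,2]<.2)&(np.hypot(P[...,0]-.4355,P[...,1]+.222)<.06)
q=P[g]; print(len(q),q.min(0),q.max(0)); lo=q[np.argsort(q[:,2])]; print(lo.round(3)[:40:3])
for u,v in [(363,217),(368,222),(365,225),(372,222)]: print(P[v,u].round(3))
c=load('s3');P=cloud(c); print(foc(c))
for v in (226,228,230,232,233,234,235): print(v,[P[v,u].round(3).tolist() for u in (288,292,295)])
"
```

```text
42 [ 0.4262395  -0.22457233  0.1455618 ] [ 0.44183286 -0.1860964   0.19975507]
[[ 0.426 -0.225  0.146]
 [ 0.428 -0.214  0.152]
 [ 0.428 -0.216  0.155]
 [ 0.427 -0.218  0.161]
 [ 0.429 -0.206  0.185]
 [ 0.431 -0.206  0.187]
 [ 0.429 -0.197  0.188]
 [ 0.429 -0.194  0.192]
 [ 0.44  -0.192  0.194]
 [ 0.437 -0.196  0.195]
 [ 0.433 -0.195  0.196]
 [ 0.431 -0.189  0.196]
 [ 0.435 -0.195  0.197]
 [ 0.431 -0.192  0.198]]
[ 0.452 -0.166  0.233]
[ 0.441 -0.174  0.238]
[ 0.436 -0.169  0.231]
[ 0.439 -0.179  0.249]
376.6719089444275
226 [[0.428, -0.225, 0.161], [0.428, -0.237, 0.167], [0.437, -0.236, 0.163]]
228 [[0.427, -0.226, 0.157], [0.431, -0.234, 0.16], [0.438, -0.235, 0.158]]
230 [[0.425, -0.228, 0.154], [0.43, -0.235, 0.156], [0.438, -0.235, 0.153]]
232 [[0.426, -0.227, 0.148], [0.431, -0.234, 0.15], [0.44, -0.234, 0.146]]
233 [[0.427, -0.226, 0.145], [0.433, -0.232, 0.146], [0.568, -0.089, 0.015]]
234 [[0.426, -0.227, 0.143], [0.437, -0.228, 0.139], [0.576, -0.081, 0.005]]
235 [[0.427, -0.226, 0.139], [0.562, -0.084, 0.008], [0.571, -0.086, 0.006]]
```

```bash
python3 -c "
from h import *
st(); plan((.436,-.222,.072,80.8))"
```

```text
t 3.5 p [ 0.4376 -0.2226  0.1121] jaw 80.85 tilt 0.2 F [-0.2  0.   0.3] w 2.0 q [-0.1   0.32  0.53  2.11 -0.23  0.77  1.99]
[[0.0045, 0.0009, 0.1003], [-0.0003, 0.0005, 0.0001]] dist mm 40
```

play_rows --motion '[[[0.004,0.001,0],[0,0,0]],[[0.004,0.001,0],[0,0,0]],[[0.004,0.001,0],[0,0,0]],[[0.004,0.001,0],[0,0,0]],[[0.004,0.001,0.03],[0,0,0]],[[0.004,0.001,0.06],[0,0,0]],[[0.004,0.001,0.09],[0,0,0]],[[0.004,0.001,0.1],[0,0,0]]]' --fingers 85

```text
t: 4.3
eef_pos: [0.4349, -0.2216, 0.0702]
tool_rot: [-0.0, 0.08, 0.997, -0.001]
contact_force: [-0.3, 0.1, -0.4]
gripper_width: 0.992
```

```bash
python3 -c "
from h import *
st(); c=grab('scene','s4');st()
cv2.imwrite('pics/s4c.png',cv2.resize(c['pixels'][170:310,230:370,::-1],None,fx=4,fy=4,interpolation=cv2.INTER_CUBIC))"
```

```text
t 4.3 p [ 0.4349 -0.2216  0.0702] jaw 80.84 tilt 0.1 F [-0.3  0.1 -0.4] w 84.7 q [-0.06  0.39  0.49  2.14 -0.29  0.67  2.04]
t 4.35 p [ 0.435  -0.2216  0.0703] jaw 80.84 tilt 0.1 F [-0.5 -0.6 -0.8] w 85.1 q [-0.06  0.39  0.49  2.14 -0.29  0.67  2.04]
```

View pics/s4c.png

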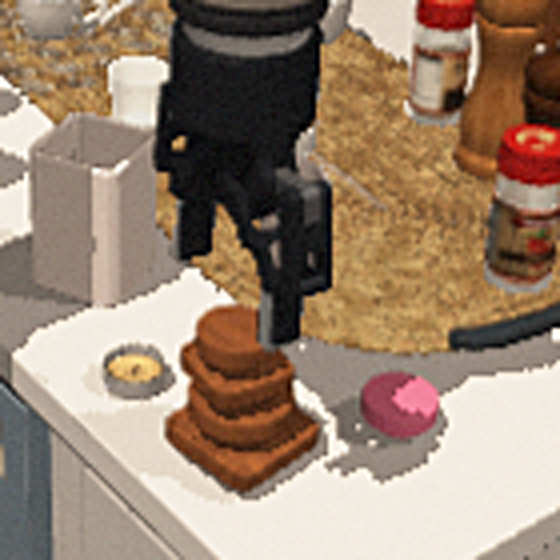

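play_rows --motion '[[[0,0,0],[0,0,0]],[[0,0,0],[0,0,0]],[[0,0,0],[0,0,0]],[[0,0,0],[0,0,0]],[[0,0,0],[0,0,0]],[[0,0,0],[0,0,0]]]' --fingers 38 --grip_force 20

```text
t: 4.95
eef_pos: [0.4351, -0.2217, 0.0704]
tool_rot: [0.0, 0.08, 0.997, -0.001]
contact_force: [-0.0, -1.6, -0.1]
gripper_width: 0.44
```

```bash
python3 -c "
from h import *
st(); c=grab('scene','s5');st()
cv2.imwrite('pics/s5c.png',cv2.resize(c['pixels'][170:310,230:370,::-1],None,fx=4,fy=4,interpolation=cv2.INTER_CUBIC))"
```

```text
t 4.95 p [ 0.4351 -0.2217  0.0704] jaw 80.85 tilt 0.1 F [-0.  -1.6 -0.1] w 37.6 q [-0.06  0.39  0.49  2.14 -0.29  0.67  2.04]
t 5.0 p [ 0.4351 -0.2216  0.0704] jaw 80.85 tilt 0.1 F [-0.5  1.1  0.3] w 38.2 q [-0.06  0.39  0.49  2.14 -0.29  0.67  2.04]
```

View pics/s5c.png

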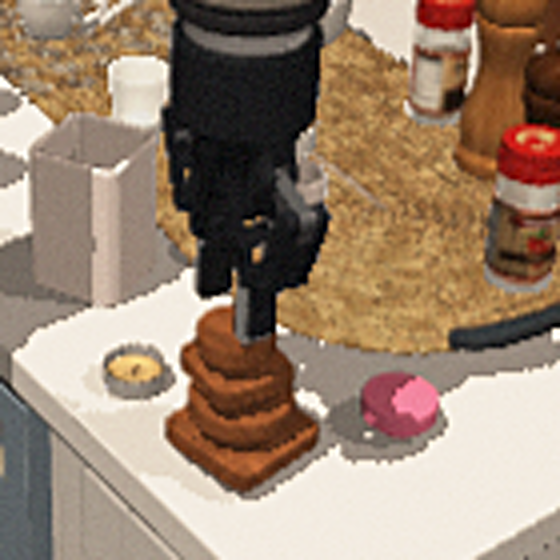

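Closing met nothing, so the camera is right: the fingertips sit about 27 mm higher than the reported TCP. I'll use the measured tip height from here, which is eef_z + 27 mm plus the swing of the pads.

```bash
python3 -c "
from h import *
st(); plan((.436,-.222,.045,80.8))"
```

```text
t 5.0 p [ 0.4351 -0.2216  0.0704] jaw 80.85 tilt 0.1 F [-0.5  1.1  0.3] w 38.2 q [-0.06  0.39  0.49  2.14 -0.29  0.67  2.04]
[[-0.0025, -0.0005, 0.0635], [-0.0003, 0.0, 0.0001]] dist mm 25
```

play_rows --motion '[[[0,0,0],[0,0,0]],[[0,0,0],[0,0,0]],[[0,0,0],[0,0,0]],[[-0.002,0.001,0.02],[0,0,0]],[[-0.002,0.001,0.04],[0,0,0]],[[-0.002,0.001,0.063],[0,0,0]],[[-0.002,0.001,0.063],[0,0,0]],[[-0.002,0.001,0.063],[0,0,0]]]' --fingers 70

```text
t: 5.8
eef_pos: [0.4355, -0.2214, 0.0447]
tool_rot: [-0.001, 0.08, 0.997, -0.001]
contact_force: [1.5, -0.9, -0.5]
gripper_width: 0.818
```

play_rows --motion '[[[0,0,0],[0,0,0]],[[0,0,0],[0,0,0]],[[0,0,0],[0,0,0]],[[0,0,0],[0,0,0]],[[0,0,0],[0,0,0]],[[0,0,0],[0,0,0]]]' --fingers 38 --grip_force 20

```text
t: 6.4
eef_pos: [0.4358, -0.2216, 0.0449]
tool_rot: [-0.0, 0.08, 0.997, -0.001]
contact_force: [-0.3, -0.7, 2.8]
gripper_width: 0.511
```

```bash
python3 -c "
from h import *
st(); c=grab('scene','s6');st()
cv2.imwrite('pics/s6c.png',cv2.resize(c['pixels'][170:310,230:370,::-1],None,fx=4,fy=4,interpolation=cv2.INTER_CUBIC))"
```

```text
t 6.4 p [ 0.4358 -0.2216  0.0449] jaw 80.83 tilt 0.11 F [-0.3 -0.7  2.8] w 43.7 q [-0.03  0.44  0.46  2.15 -0.33  0.62  2.07]
t 6.45 p [ 0.4358 -0.2216  0.0449] jaw 80.83 tilt 0.11 F [ 0.2 -0.7  3.2] w 43.6 q [-0.03  0.44  0.46  2.15 -0.33  0.62  2.07]
```

View pics/s6c.png

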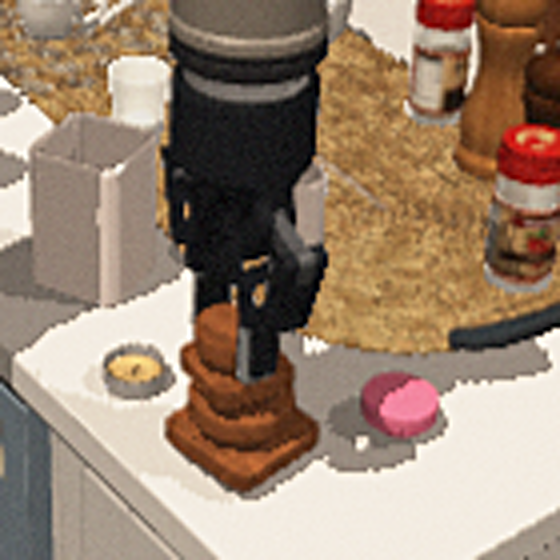

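```bash
python3 -c "
from h import *
plan((.4358,-.2216,.16,80.8),(.5923,-.0918,.16,80.8))"
```

```text
[[0.0, -0.0006, -0.2877], [-0.0003, -0.0001, 0.0001]] dist mm 115
[[-0.3345, 0.3821, -0.2885], [-0.0003, -0.0001, 0.0001]] dist mm 234
```

play_rows --motion '[[[0,0,0],[0,0,0]],[[0,0,-0.02],[0,0,0]],[[0,0,-0.06],[0,0,0]],[[0,0,-0.15],[0,0,0]],[[0,0,-0.25],[0,0,0]],[[0,0,-0.288],[0,0,0]],[[0,0,-0.288],[0,0,0]],[[0,0,-0.288],[0,0,0]]]' --grip_force 40 --fingers 30

```text
t: 7.25
eef_pos: [0.4355, -0.2208, 0.1598]
tool_rot: [-0.0, 0.08, 0.997, -0.001]
contact_force: [0.2, 0.4, -1.0]
gripper_width: 0.507
```

```bash
python3 -c "
from h import *
st(); c=grab('scene','s7');plan((.5923,-.0918,.16,80.8))
cv2.imwrite('pics/s7c.png',cv2.resize(c['pixels'][150:310,210:370,::-1],None,fx=4,fy=4,interpolation=cv2.INTER_CUBIC))"
```

```text
t 7.25 p [ 0.4355 -0.2208  0.1598] jaw 80.85 tilt 0.09 F [ 0.2  0.4 -1. ] w 43.3 q [-0.15  0.24  0.57  2.07 -0.17  0.87  1.93]
[[-0.3369, 0.3808, -0.0032], [-0.0002, -0.0003, 0.0001]] dist mm 203
```

View pics/s7c.png

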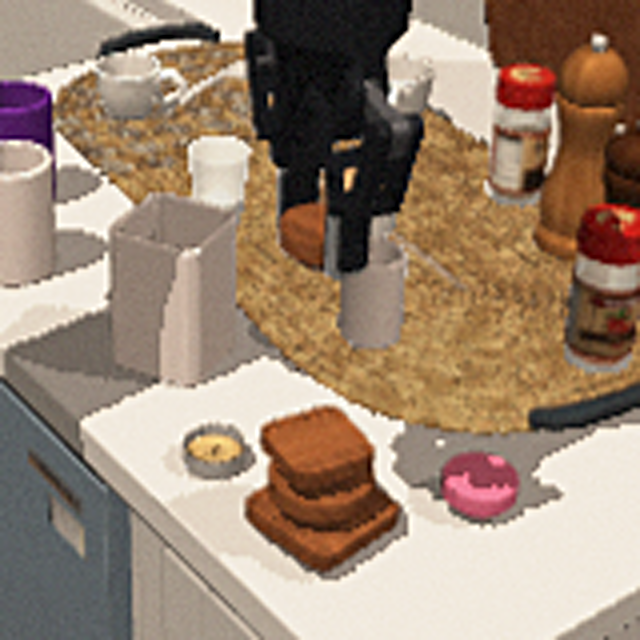

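play_rows --motion '[[[-0.337,0.381,0],[0,0,0]],[[-0.337,0.381,0],[0,0,0]],[[-0.337,0.381,0],[0,0,0]],[[-0.337,0.381,0],[0,0,0]],[[-0.337,0.381,0],[0,0,0]],[[-0.337,0.381,0],[0,0,0]],[[-0.337,0.381,0],[0,0,0]],[[-0.337,0.381,0],[0,0,0]]]'

```text
t: 8.1
eef_pos: [0.5908, -0.0934, 0.1582]
tool_rot: [-0.002, 0.081, 0.997, -0.001]
contact_force: [-0.4, 0.6, -0.9]
gripper_width: 0.507
```

```bash
python3 -c "
from h import *
st(); c=grab('scene','s8');plan((.5923,-.0918,.065,80.8))
cv2.imwrite('pics/s8c.png',cv2.resize(c['pixels'][130:270,230:370,::-1],None,fx=4,fy=4,interpolation=cv2.INTER_CUBIC))"
```

```text
t 8.1 p [ 0.5908 -0.0934  0.1582] jaw 80.7 tilt 0.24 F [-0.4  0.6 -0.9] w 43.3 q [-0.32  0.43  0.49  1.81 -0.24  0.96  1.68]
[[-0.0031, 0.0045, 0.2337], [-0.0003, -0.0005, -0.0003]] dist mm 94
```

View pics/s8c.png

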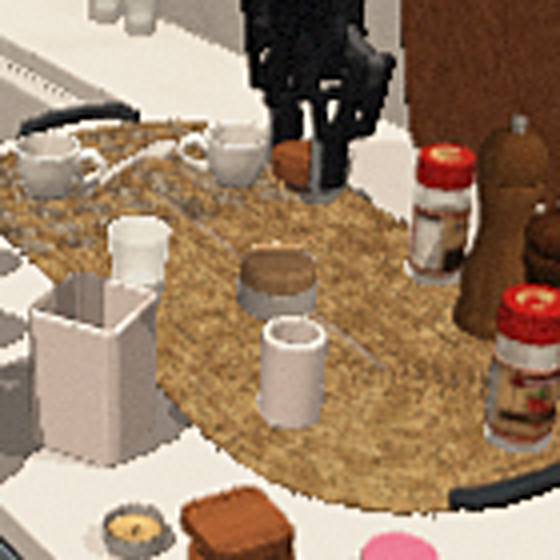

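play_rows --motion '[[[-0.003,0.0045,0.05],[0,0,0]],[[-0.003,0.0045,0.1],[0,0,0]],[[-0.003,0.0045,0.15],[0,0,0]],[[-0.003,0.0045,0.2],[0,0,0]],[[-0.003,0.0045,0.233],[0,0,0]],[[-0.003,0.0045,0.233],[0,0,0]],[[-0.003,0.0045,0.233],[0,0,0]],[[-0.003,0.0045,0.233],[0,0,0]]]'

```text
t: 8.95
eef_pos: [0.5931, -0.0922, 0.0664]
tool_rot: [-0.001, 0.081, 0.997, -0.001]
contact_force: [0.3, -0.4, -0.5]
gripper_width: 0.504
```

```bash
python3 -c "
from h import *
st(); c=grab('scene','s9');plan((.5923,-.0918,.042,80.8))
cv2.imwrite('pics/s9c.png',cv2.resize(c['pixels'][150:270,250:370,::-1],None,fx=5,fy=5,interpolation=cv2.INTER_CUBIC))"
```

```text
t 8.95 p [ 0.5931 -0.0922  0.0664] jaw 80.68 tilt 0.11 F [ 0.3 -0.4 -0.5] w 43.0 q [-0.27  0.55  0.44  1.88 -0.32  0.78  1.74]
[[0.002, 0.0004, 0.061], [-0.0002, -0.0002, -0.0003]] dist mm 24
```

View pics/s9c.png

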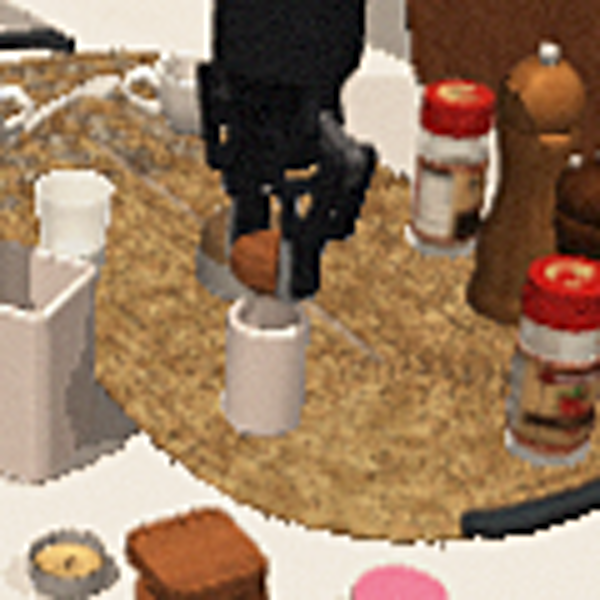

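play_rows --motion '[[[0.003,0.002,0.01],[0,0,0]],[[0.003,0.002,0.02],[0,0,0]],[[0.003,0.002,0.03],[0,0,0]],[[0.003,0.002,0.04],[0,0,0]],[[0.003,0.002,0.05],[0,0,0]],[[0.003,0.002,0.058],[0,0,0]],[[0.003,0.002,0.06],[0,0,0]],[[0.003,0.002,0.06],[0,0,0]]]'

```text
t: 9.8
eef_pos: [0.5918, -0.0913, 0.0422]
tool_rot: [-0.001, 0.081, 0.997, -0.001]
contact_force: [0.1, -0.6, -1.2]
gripper_width: 0.505
```

```bash
python3 -c "
from h import *
st(); c=grab('scene','s10');st()
cv2.imwrite('pics/s10c.png',cv2.resize(c['pixels'][150:270,250:370,::-1],None,fx=5,fy=5,interpolation=cv2.INTER_CUBIC))"
```

```text
t 9.8 p [ 0.5918 -0.0913  0.0422] jaw 80.67 tilt 0.13 F [ 0.1 -0.6 -1.2] w 43.2 q [-0.26  0.58  0.42  1.89 -0.34  0.74  1.75]
t 9.85 p [ 0.5919 -0.0912  0.0423] jaw 80.68 tilt 0.12 F [-0.7 -1.1 -2. ] w 43.0 q [-0.26  0.58  0.42  1.89 -0.34  0.74  1.75]
```

View pics/s10c.png

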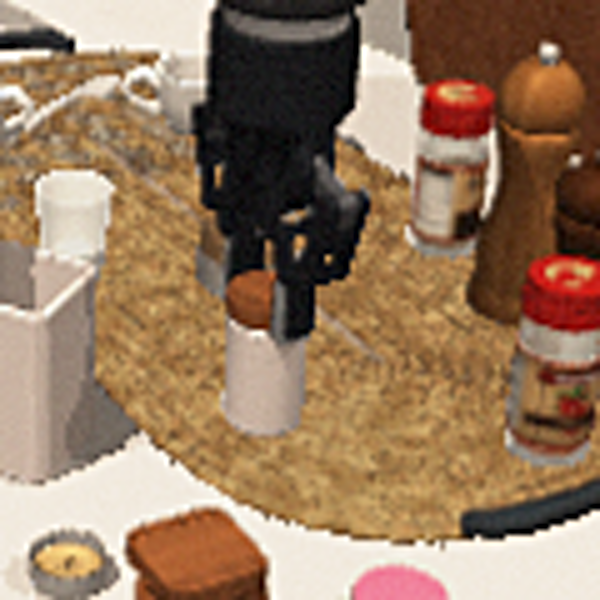

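play_rows --motion '[[[0,0,0.003],[0,0,0]],[[0,0,0.003],[0,0,0]],[[0,0,0.003],[0,0,0]]]'

```text
t: 10.15
eef_pos: [0.5921, -0.0913, 0.0413]
tool_rot: [-0.001, 0.081, 0.997, -0.001]
contact_force: [0.5, -0.7, -0.8]
gripper_width: 0.503
```

play_rows --motion '[[[0,0,0],[0,0,0]],[[0,0,0],[0,0,0]],[[0,0,0],[0,0,0]],[[0,0,0],[0,0,0]],[[0,0,-0.05],[0,0,0]],[[0,0,-0.15],[0,0,0]],[[0,0,-0.25],[0,0,0]],[[0,0,-0.3],[0,0,0]]]' --fingers 66

```text
t: 10.95
eef_pos: [0.5938, -0.0916, 0.1647]
tool_rot: [0.002, 0.081, 0.997, -0.001]
contact_force: [0.4, 0.3, -0.4]
gripper_width: 0.775
```

```bash
python3 -c "
from h import *
st(); plan((.43,-.1,.16,80.8),(.438,-.222,.16,80.8))"
```

```text
t 10.95 p [ 0.5938 -0.0916  0.1647] jaw 80.65 tilt 0.2 F [ 0.4  0.3 -0.4] w 66.2 q [-0.33  0.43  0.5   1.81 -0.24  0.96  1.68]
[[0.4006, -0.0871, 0.0106], [-0.0002, 0.0005, -0.0004]] dist mm 164
[[0.3313, -0.3848, 0.0111], [-0.0002, 0.0005, -0.0004]] dist mm 203
```

```bash
python3 - <<'E'
from h import *
t=grab('top','t11');s=grab('scene','s11')
cv2.imwrite('pics/t11c.png',cv2.resize(t['pixels'][130:270,260:420,::-1],None,fx=4,fy=4,interpolation=cv2.INTER_CUBIC))
for n,c in (('top',t),('sc',s)):
    P=cloud(c);hsv=cv2.cvtColor(c['pixels'],cv2.COLOR_RGB2HSV);br=(hsv[...,1]>110)&(hsv[...,0]<15)
    for k,(x,y,z,w,ty) in dict(l1=(.592,-.092,.088,.045,'c'),l2=(.435,-.222,.069,.051,'s'),l3=(.435,-.222,.046,.061,'c'),l4=(.435,-.222,.023,.067,'s')).items():
        m=(abs(P[...,2]-z)<.004)&(np.hypot(P[...,0]-x,P[...,1]-y)<.055)&br
        q=P[m][:,:2].astype(np.float32)*1000
        if len(q)<8: print(n,k,len(q));continue
        f=cv2.minEnclosingCircle if ty=='c' else cv2.minAreaRect
        print(n,k,len(q),[np.round(a,1) for a in f(q)],P[m][:,2].mean().round(4))
E
```

```text
top l1 0
top l2 173 [array([ 437.7, -235.5]), array([20.8, 50.9]), np.float64(85.1)] 0.0685
top l3 2
top l4 28 [array([ 442.7, -248.5]), array([24.6, 65.6]), np.float64(82.8)] 0.0221
sc l1 123 [array([590.7, -92.4]), np.float64(23.4)] 0.0878
sc l2 326 [array([ 436.4, -221.6]), array([51.7, 50.1]), np.float64(82.2)] 0.0688
sc l3 157 [array([ 438.5, -224.6]), np.float64(29.6)] 0.0459
sc l4 270 [array([ 439.7, -225.5]), array([67.4, 65.2]), np.float64(6.5)] 0.0227
```

View pics/t11c.png

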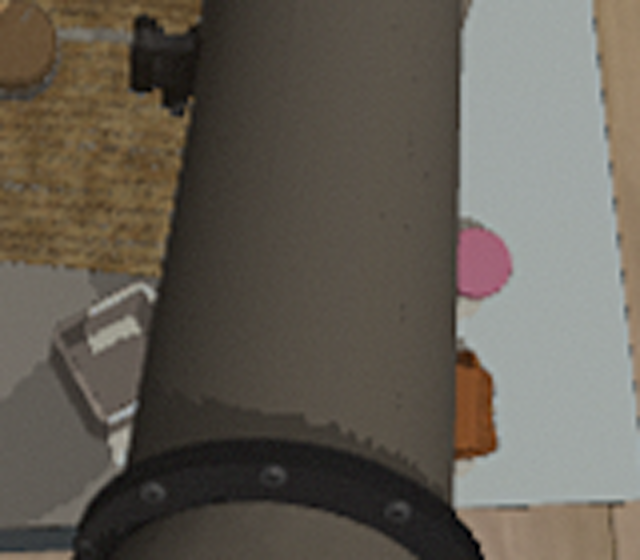

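play_rows --motion '[[[0.331,-0.385,0],[0,0,0.0]],[[0.331,-0.385,0],[0,0,0]],[[0.331,-0.385,0],[0,0,0]],[[0.331,-0.385,0],[0,0,0]],[[0.331,-0.385,0],[0,0,0]],[[0.331,-0.385,0],[0,0,0]],[[0.331,-0.385,0],[0,0,0]],[[0.331,-0.385,0],[0,0,0]]]' --fingers 76

```text
t: 11.85
eef_pos: [0.4399, -0.2209, 0.1638]
tool_rot: [0.002, 0.08, 0.997, -0.0]
contact_force: [0.2, -0.2, -0.1]
gripper_width: 0.888
```

```bash
python3 -c "
from h import *
st(); plan((.438,-.222,.05,81.5),(.438,-.222,.023,81.5))"
```

```text
t 11.85 p [ 0.4399 -0.2209  0.1638] jaw 80.82 tilt 0.28 F [ 0.2 -0.2 -0.1] w 75.8 q [-0.15  0.24  0.57  2.06 -0.17  0.88  1.93]
[[0.0057, -0.0034, 0.2845], [-0.0001, 0.0008, -0.0019]] dist mm 114
[[0.0061, -0.0034, 0.352], [-0.0001, 0.0008, -0.0019]] dist mm 141
```

play_rows --motion '[[[0.006,-0.003,0.1],[0,0.001,-0.002]],[[0.006,-0.003,0.2],[0,0.001,-0.002]],[[0.006,-0.003,0.26],[0,0.001,-0.002]],[[0.006,-0.003,0.3],[0,0.001,-0.002]],[[0.006,-0.003,0.33],[0,0.001,-0.002]],[[0.006,-0.003,0.352],[0,0.001,-0.002]],[[0.006,-0.003,0.352],[0,0.001,-0.002]],[[0.006,-0.003,0.352],[0,0.001,-0.002]]]'

```text
t: 12.65
eef_pos: [0.4386, -0.2219, 0.0234]
tool_rot: [-0.0, 0.074, 0.997, -0.0]
contact_force: [0.1, 0.9, -0.4]
gripper_width: 0.889
```

play_rows --motion '[[[0,0,0],[0,0,0]],[[0,0,0],[0,0,0]],[[0,0,0],[0,0,0]],[[0,0,0],[0,0,0]],[[0,0,0],[0,0,0]],[[0,0,0],[0,0,0]]]' --fingers 42 --grip_force 30

```text
t: 13.25
eef_pos: [0.4393, -0.222, 0.0243]
tool_rot: [0.001, 0.074, 0.997, -0.0]
contact_force: [-1.4, 1.1, 6.3]
gripper_width: 0.591
```

```bash
python3 -c "
from h import *
st(); c=grab('scene','s12');st()
cv2.imwrite('pics/s12c.png',cv2.resize(c['pixels'][170:310,230:370,::-1],None,fx=4,fy=4,interpolation=cv2.INTER_CUBIC))"
```

```text
t 13.25 p [ 0.4393 -0.222   0.0243] jaw 81.55 tilt 0.06 F [-1.4  1.1  6.3] w 50.4 q [-0.02  0.48  0.44  2.15 -0.37  0.58  2.12]
t 13.3 p [ 0.4393 -0.2221  0.0243] jaw 81.55 tilt 0.07 F [-0.8 -0.3  6.7] w 50.3 q [-0.02  0.48  0.44  2.15 -0.37  0.58  2.12]
```

View pics/s12c.png

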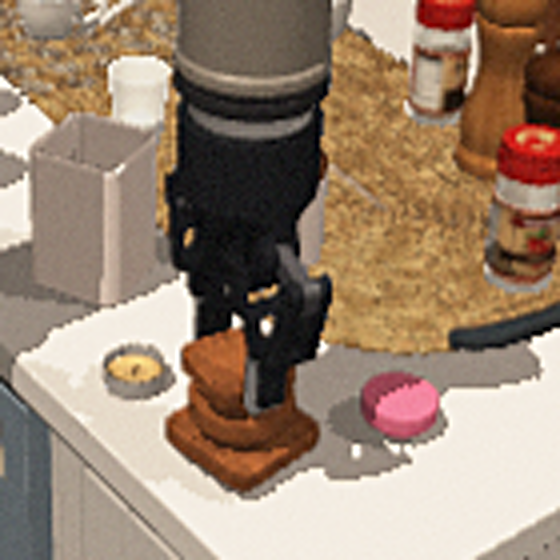

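play_rows --motion '[[[0,0,0],[0,0,0]],[[0,0,-0.02],[0,0,0]],[[0,0,-0.06],[0,0,0]],[[0,0,-0.15],[0,0,0]],[[0,0,-0.25],[0,0,0]],[[0,0,-0.35],[0,0,0]],[[0,0,-0.35],[0,0,0]],[[0,0,-0.35],[0,0,0]]]' --grip_force 45 --fingers 38

```text
t: 14.1
eef_pos: [0.4396, -0.2219, 0.1652]
tool_rot: [0.002, 0.074, 0.997, -0.0]
contact_force: [0.1, 0.9, -1.1]
gripper_width: 0.583
```

```bash
python3 -c "
from h import *
st(); c=grab('scene','s13');plan((.46,.12,.165,79),(.4422,.3125,.165,76.6))
cv2.imwrite('pics/s13c.png',cv2.resize(c['pixels'][150:310,210:370,::-1],None,fx=4,fy=4,interpolation=cv2.INTER_CUBIC))"
```

```text
t 14.1 p [ 0.4396 -0.2219  0.1652] jaw 81.56 tilt 0.2 F [ 0.1  0.9 -1.1] w 49.8 q [-0.16  0.24  0.59  2.06 -0.18  0.89  1.95]
[[0.0728, 0.8525, -0.0022], [0.0, 0.0002, 0.0071]] dist mm 342
[[0.1874, 1.322, -0.0023], [0.0, 0.0002, 0.0138]] dist mm 534
```

View pics/s13c.png

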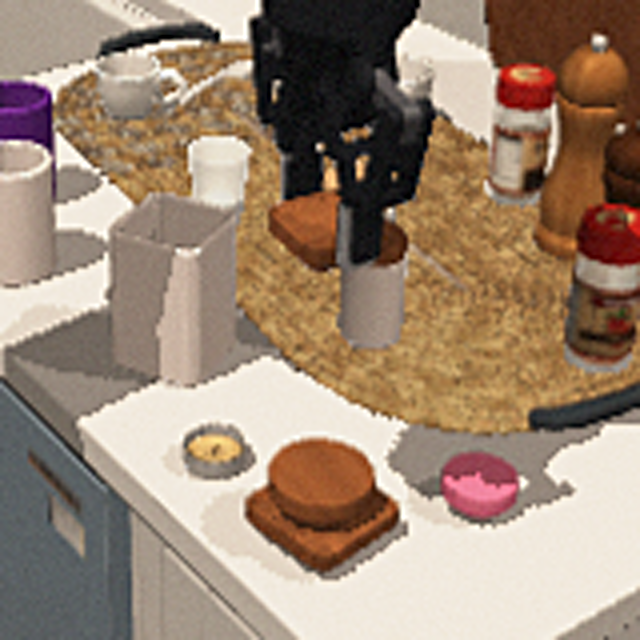

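Lid 2 is held level, the stack is intact, and the small round lid is seated.

play_rows --motion '[[[0.073,0.852,0],[0,0,0.007]],[[0.073,0.852,0],[0,0,0.007]],[[0.073,0.852,0],[0,0,0.007]],[[0.073,0.852,0],[0,0,0.007]],[[0.073,0.852,0],[0,0,0.007]],[[0.073,0.852,0],[0,0,0.007]],[[0.073,0.852,0],[0,0,0.007]],[[0.073,0.852,0],[0,0,0.007]]]'

```text
t: 14.95
eef_pos: [0.4587, 0.1261, 0.1626]
tool_rot: [-0.001, 0.091, 0.996, 0.0]
contact_force: [0.3, -0.8, -1.9]
gripper_width: 0.582
```

```bash
python3 -c "
from h import *
st(); plan((.4422,.3125,.165,76.6),(.4422,.3125,.08,76.6))"
```

```text
t 14.95 p [0.4587 0.1261 0.1626] jaw 79.59 tilt 0.08 F [ 0.3 -0.8 -1.9] w 49.7 q [-0.74  0.2   0.39  2.08 -0.1   0.87  1.1 ]
[[0.1248, 0.4508, -0.0059], [0.0, -0.0002, 0.0083]] dist mm 187
[[0.1245, 0.4508, 0.2066], [0.0, -0.0002, 0.0083]] dist mm 205
```

play_rows --motion '[[[0.125,0.451,0],[0,0,0.008]],[[0.125,0.451,0],[0,0,0.008]],[[0.125,0.451,0],[0,0,0.008]],[[0.125,0.451,0],[0,0,0.008]],[[0.125,0.451,0.06],[0,0,0.008]],[[0.125,0.451,0.12],[0,0,0.008]],[[0.125,0.451,0.2],[0,0,0.008]],[[0.125,0.451,0.2],[0,0,0.008]]]'

```text
t: 15.75
eef_pos: [0.4386, 0.3093, 0.0778]
tool_rot: [-0.004, 0.116, 0.993, -0.004]
contact_force: [-0.6, -0.4, -1.0]
gripper_width: 0.586
```

```bash
python3 -c "
from h import *
st(); c=grab('scene','s14');plan((.4422,.3125,.068,76.6))
cv2.imwrite('pics/s14c.png',cv2.resize(c['pixels'][110:230,130:250,::-1],None,fx=5,fy=5,interpolation=cv2.INTER_CUBIC))"
```

```text
t 15.75 p [0.4386 0.3093 0.0778] jaw 76.71 tilt 0.66 F [-0.6 -0.4 -1. ] w 50.0 q [-0.95  0.43  0.27  2.   -0.17  0.74  0.76]
[[-0.0038, 0.0068, 0.0301], [-0.001, -0.0008, 0.0002]] dist mm 12
```

View pics/s14c.png

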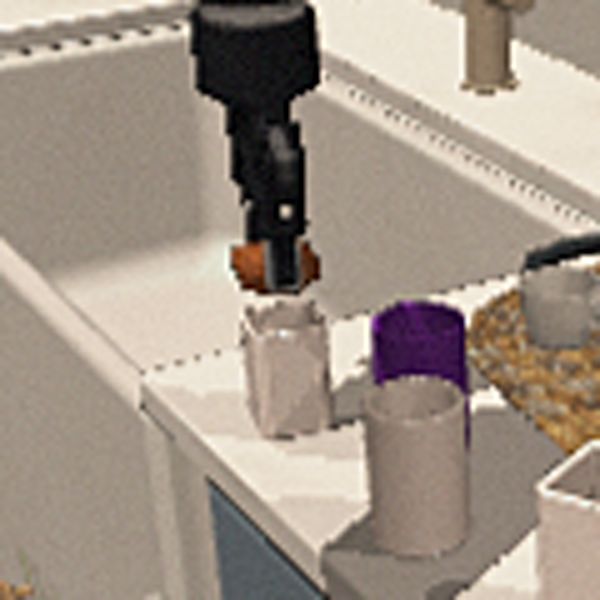

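```bash
python3 - <<'E'
from h import *
c=load('s14');P=cloud(c)
for z in (.03,.076,.10,.123): print(z,(proj(c,[.4392,.3122,z])-[130,110])*5)
hsv=cv2.cvtColor(c['pixels'],cv2.COLOR_RGB2HSV);br=(hsv[...,1]>110)&(hsv[...,0]<15)
m=br&(np.hypot(P[...,0]-.44,P[...,1]-.31)<.06)&(P[...,2]>.05)
q=P[m];print(len(q),q.min(0),q.max(0))
print(q[q[:,2].argsort()][::12].round(3))
E
```

```text
0.03 [286.5 379.5]
0.076 [280. 316.]
0.1 [277. 282.]
0.123 [273.5 249. ]
84 [0.4071461  0.27827667 0.10369148] [0.47949661 0.34096897 0.42088643]
[[0.446 0.292 0.104]
 [0.416 0.292 0.114]
 [0.451 0.284 0.119]
 [0.42  0.298 0.122]
 [0.417 0.307 0.123]
 [0.429 0.326 0.123]
 [0.426 0.327 0.124]]
```

```bash
python3 - <<'E'
from h import *
c=load('scene0');P=cloud(c)
m=(np.hypot(P[...,0]-.44,P[...,1]-.312)<.045)&(P[...,2]>.012)&(P[...,2]<.085)
vs,us=np.where(m)
for v in range(vs.min(),vs.max()+1,3):
    u=us[vs==v]; print(v,u.min(),u.max(),P[v,(u.min()+u.max())//2].round(3))
# predicted silhouettes
for tag,cx,cy in(('scn',.4392,.3122),('top',.4426,.3125)):
  for z in (.02,.05,.076):
    a=np.radians(76.6);pts=[]
    for s in (1,-1):
      for t in (1,-1):
        # rounded corner circle centers
        x=cx+.016*(s*np.cos(a)-t*np.sin(a));y=cy+.016*(s*np.sin(a)+t*np.cos(a)); pts.append(proj(c,[x,y,z]))
    pts=np.array(pts);print(tag,z,pts[:,0].min()-2.9,pts[:,0].max()+2.9,pts[:,1].mean())
E
```

```text
170 185 192 [0.456 0.334 0.075]
173 178 194 [0.448 0.333 0.067]
176 178 194 [0.431 0.294 0.075]
179 178 195 [0.429 0.292 0.066]
182 179 195 [0.43  0.29  0.055]
185 179 195 [0.43  0.291 0.044]
188 179 195 [0.429 0.291 0.034]
191 180 196 [0.432 0.292 0.022]
194 183 188 [0.421 0.293 0.014]
scn 0.02 178.9 196.20000000000002 188.575
scn 0.05 178.0 195.5 180.42499999999998
scn 0.076 177.29999999999998 194.9 173.225
top 0.02 179.79999999999998 197.1 188.275
top 0.05 178.9 196.4 180.15
top 0.076 178.2 195.8 172.95000000000002
```

play_rows --motion '[[[-0.004,0.007,0.01],[-0.001,-0.001,0]],[[-0.004,0.007,0.02],[-0.001,-0.001,0]],[[-0.004,0.007,0.027],[-0.001,-0.001,0]],[[-0.004,0.007,0.027],[-0.001,-0.001,0]]]'

```text
t: 16.2
eef_pos: [0.4424, 0.3127, 0.0695]
tool_rot: [0.001, 0.116, 0.993, 0.0]
contact_force: [0.4, -0.4, -0.1]
gripper_width: 0.584
```

```bash
python3 -c "
from h import *
st(); c=grab('scene','s15');plan((.4422,.3125,.047,76.6))
cv2.imwrite('pics/s15c.png',cv2.resize(c['pixels'][130:230,150:250,::-1],None,fx=6,fy=6,interpolation=cv2.INTER_CUBIC))"
```

```text
t 16.2 p [0.4424 0.3127 0.0695] jaw 76.68 tilt 0.09 F [ 0.4 -0.4 -0.1] w 49.9 q [-0.94  0.44  0.27  2.01 -0.17  0.71  0.77]
[[0.0005, -0.0007, 0.0565], [0.0001, 0.0002, 0.0002]] dist mm 23
```

View pics/s15c.png

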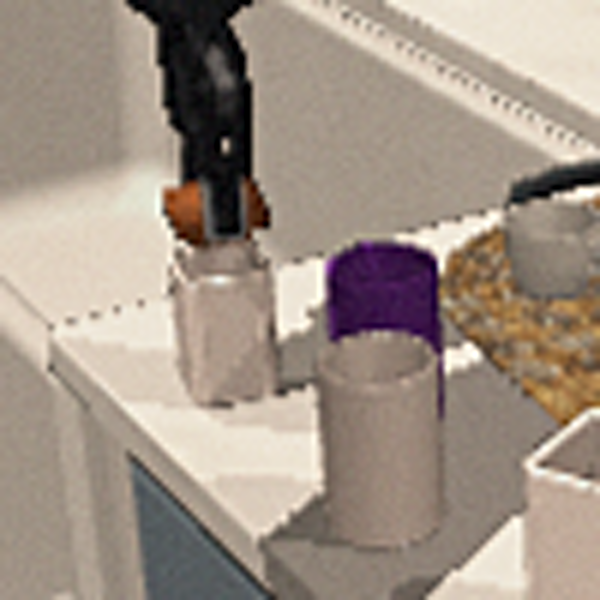

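play_rows --motion '[[[0.0005,-0.0007,0.01],[0,0,0]],[[0.0005,-0.0007,0.02],[0,0,0]],[[0.0005,-0.0007,0.03],[0,0,0]],[[0.0005,-0.0007,0.04],[0,0,0]],[[0.0005,-0.0007,0.05],[0,0,0]],[[0.0005,-0.0007,0.056],[0,0,0]],[[0.0005,-0.0007,0.056],[0,0,0]],[[0.0005,-0.0007,0.056],[0,0,0]]]'

```text
t: 17.05
eef_pos: [0.4423, 0.3125, 0.0472]
tool_rot: [0.001, 0.116, 0.993, 0.0]
contact_force: [0.2, 0.6, -0.5]
gripper_width: 0.584
```

```bash
python3 -c "
from h import *
st(); c=grab('scene','s16');st()
cv2.imwrite('pics/s16c.png',cv2.resize(c['pixels'][130:230,150:250,::-1],None,fx=6,fy=6,interpolation=cv2.INTER_CUBIC))"
```

```text
t 17.05 p [0.4423 0.3125 0.0472] jaw 76.67 tilt 0.1 F [ 0.2  0.6 -0.5] w 49.9 q [-0.93  0.48  0.25  2.02 -0.19  0.67  0.78]
t 17.1 p [0.4423 0.3126 0.0473] jaw 76.68 tilt 0.11 F [-0.9  0.2 -1. ] w 50.0 q [-0.93  0.48  0.25  2.02 -0.19  0.67  0.78]
```

View pics/s16c.png

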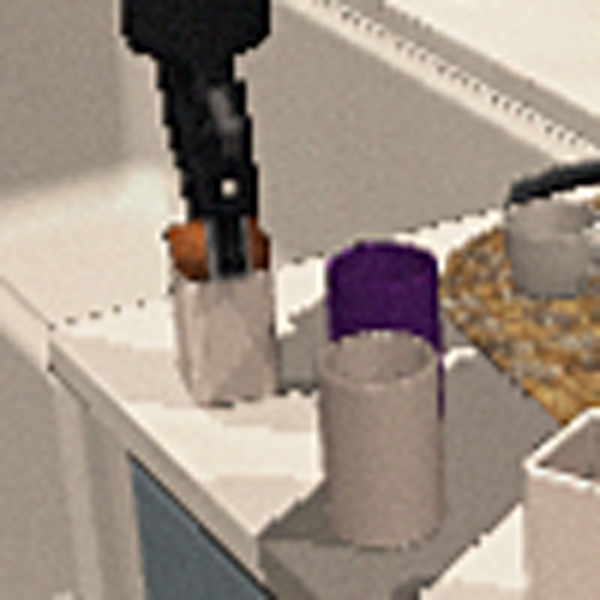

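play_rows --motion '[[[0,0,0.004],[0,0,0]],[[0,0,0.004],[0,0,0]],[[0,0,0.004],[0,0,0]]]'

```text
t: 17.4
eef_pos: [0.4423, 0.3126, 0.0458]
tool_rot: [0.001, 0.116, 0.993, 0.0]
contact_force: [-0.0, 0.6, -1.1]
gripper_width: 0.583
```

play_rows --motion '[[[0,0,0],[0,0,0]],[[0,0,0],[0,0,0]],[[0,0,0],[0,0,0]],[[0,0,0],[0,0,0]],[[0,0,-0.05],[0,0,0]],[[0,0,-0.15],[0,0,0]],[[0,0,-0.25],[0,0,0]],[[0,0,-0.32],[0,0,0]]]' --fingers 68

```text
t: 18.2
eef_pos: [0.4428, 0.3129, 0.1763]
tool_rot: [0.002, 0.116, 0.993, 0.001]
contact_force: [1.8, -0.6, 0.1]
gripper_width: 0.792
```

```bash
cat > m.py <<'E'
from h import *
import sys
def meas(objs,tag):
    for n in ('top','scene'):
        c=grab(n,n[0]+tag)
        P=cloud(c);hsv=cv2.cvtColor(c['pixels'],cv2.COLOR_RGB2HSV);br=(hsv[...,1]>110)&(hsv[...,0]<15)
        for k,(x,y,z,ty) in objs.items():
            m=(abs(P[...,2]-z)<.004)&(np.hypot(P[...,0]-x,P[...,1]-y)<.052)&br
            q=P[m][:,:2].astype(np.float32)*1000
            if len(q)<8: print(n,k,len(q));continue
            f=cv2.minEnclosingCircle if ty=='c' else cv2.minAreaRect
            pl=P[m]; A=np.c_[pl[:,:2]-pl[:,:2].mean(0),np.ones(len(pl))]; ab=np.linalg.lstsq(A,pl[:,2],rcond=None)[0]
            print(n,k,len(q),[np.round(a,1) for a in f(q)],'z',pl[:,2].mean().round(4),'slope',np.hypot(*ab[:2]).round(3))
E
python3 - <<'E'
from m import *
st()
meas(dict(ss=(.441,.312,.09,'s'),l3=(.44,-.222,.046,'c'),l4=(.44,-.222,.023,'s'),l1=(.592,-.092,.088,'c')),'17')
plan((.45,.0,.17,88),(.44,-.222,.17,97))
E
```

```text
t 18.2 p [0.4428 0.3129 0.1763] jaw 76.66 tilt 0.24 F [ 1.8 -0.6  0.1] w 67.6 q [-0.99  0.29  0.31  1.92 -0.11  0.94  0.71]
top ss 149 [array([428.6, 313.9]), array([46.8, 27.5]), np.float64(61.2)] z 0.0897 slope 0.009
top l3 448 [array([ 441.9, -223. ]), np.float64(30.3)] z 0.0456 slope 0.004
top l4 168 [array([ 442.1, -223.2]), array([64.4, 65.3]), np.float64(6.5)] z 0.0226 slope 0.008
top l1 234 [array([591.9, -91.2]), np.float64(21.5)] z 0.0876 slope 0.001
scene ss 97 [array([438.1, 310.2]), array([48.5, 49.4]), np.float64(80.1)] z 0.0898 slope 0.048
scene l3 371 [array([ 439.4, -224.5]), np.float64(30.0)] z 0.0461 slope 0.014
scene l4 266 [array([ 440. , -224.7]), array([65.9, 65.1]), np.float64(7.5)] z 0.0228 slope 0.01
scene l1 126 [array([589.7, -90.1]), np.float64(23.5)] z 0.0876 slope 0.039
[[-0.1947, -0.7613, 0.0152], [0.0011, 0.001, -0.0315]] dist mm 314
[[-0.2984, -1.3071, 0.0116], [0.0011, 0.0011, -0.0565]] dist mm 536
```

play_rows --motion '[[[-0.195,-0.761,0],[0,0,-0.032]],[[-0.195,-0.761,0],[0,0,-0.032]],[[-0.195,-0.761,0],[0,0,-0.032]],[[-0.195,-0.761,0],[0,0,-0.032]],[[-0.195,-0.761,0],[0,0,-0.032]],[[-0.195,-0.761,0],[0,0,-0.032]],[[-0.195,-0.761,0],[0,0,-0.032]],[[-0.195,-0.761,0],[0,0,-0.032]]]' --fingers 84

```text
t: 19.1
eef_pos: [0.4495, -0.0025, 0.1756]
tool_rot: [0.003, 0.019, 1.0, 0.003]
contact_force: [0.2, 1.5, -0.4]
gripper_width: 0.981
```

```bash
python3 - <<'E'
from m import *
st()
plan((.4407,-.2235,.17,97),(.4407,-.2235,.08,97))
E
```

```text
t 19.1 p [ 0.4495 -0.0025  0.1756] jaw 87.88 tilt 0.5 F [ 0.2  1.5 -0.4] w 83.8 q [-0.55  0.13  0.47  2.13 -0.08  0.89  1.5 ]
[[0.0015, -0.553, 0.0107], [0.0009, 0.0011, -0.0253]] dist mm 221
[[0.003, -0.5543, 0.2357], [0.0009, 0.0011, -0.0253]] dist mm 241
```

play_rows --motion '[[[0.002,-0.553,0],[0.001,0.001,-0.025]],[[0.002,-0.553,0],[0.001,0.001,-0.025]],[[0.002,-0.553,0],[0.001,0.001,-0.025]],[[0.002,-0.553,0],[0.001,0.001,-0.025]],[[0.002,-0.553,0],[0.001,0.001,-0.025]],[[0.003,-0.554,0.1],[0.001,0.001,-0.025]],[[0.003,-0.554,0.2],[0.001,0.001,-0.025]],[[0.003,-0.554,0.235],[0.001,0.001,-0.025]]]'

```text
t: 19.9
eef_pos: [0.4391, -0.2207, 0.0764]
tool_rot: [-0.002, -0.061, 0.998, 0.001]
contact_force: [0.4, 0.5, 0.3]
gripper_width: 0.984
```

```bash
python3 - <<'E'
from m import *
st()
plan((.4407,-.2235,.0025,97))
E
```

```text
t 19.9 p [ 0.4391 -0.2207  0.0764] jaw 96.99 tilt 0.29 F [0.4 0.5 0.3] w 84.0 q [-0.09  0.4   0.53  2.12 -0.31  0.7   2.33]
[[-0.0041, -0.0077, 0.1848], [0.0003, -0.0008, -0.0]] dist mm 74
```

play_rows --motion '[[[-0.004,-0.008,0.05],[0,-0.001,0]],[[-0.004,-0.008,0.1],[0,-0.001,0]],[[-0.004,-0.008,0.14],[0,-0.001,0]],[[-0.004,-0.008,0.17],[0,-0.001,0]],[[-0.004,-0.008,0.185],[0,-0.001,0]],[[-0.004,-0.008,0.185],[0,-0.001,0]],[[-0.004,-0.008,0.185],[0,-0.001,0]]]'

```text
t: 20.6
eef_pos: [0.4411, -0.2235, 0.0027]
tool_rot: [0.001, -0.061, 0.998, 0.001]
contact_force: [0.5, -0.3, -0.1]
gripper_width: 0.984
```

play_rows --motion '[[[0,0,0],[0,0,0]],[[0,0,0],[0,0,0]],[[0,0,0],[0,0,0]],[[0,0,0],[0,0,0]],[[0,0,0],[0,0,0]],[[0,0,0],[0,0,0]]]' --fingers 52 --grip_force 30

```text
t: 21.2
eef_pos: [0.4418, -0.2237, 0.0038]
tool_rot: [0.002, -0.061, 0.998, 0.001]
contact_force: [-2.1, 1.3, 7.9]
gripper_width: 0.692
```

```bash
python3 -c "
from h import *
st(); c=grab('scene','s18');st()
cv2.imwrite('pics/s18c.png',cv2.resize(c['pixels'][170:310,230:370,::-1],None,fx=4,fy=4,interpolation=cv2.INTER_CUBIC))"
```

```text
t 21.2 p [ 0.4418 -0.2237  0.0038] jaw 96.99 tilt 0.23 F [-2.1  1.3  7.9] w 59.1 q [ 0.    0.53  0.43  2.15 -0.42  0.54  2.44]
t 21.25 p [ 0.4418 -0.2237  0.0038] jaw 96.99 tilt 0.23 F [-1.   0.7  8.5] w 59.2 q [ 0.    0.53  0.43  2.15 -0.42  0.54  2.44]
```

View pics/s18c.png

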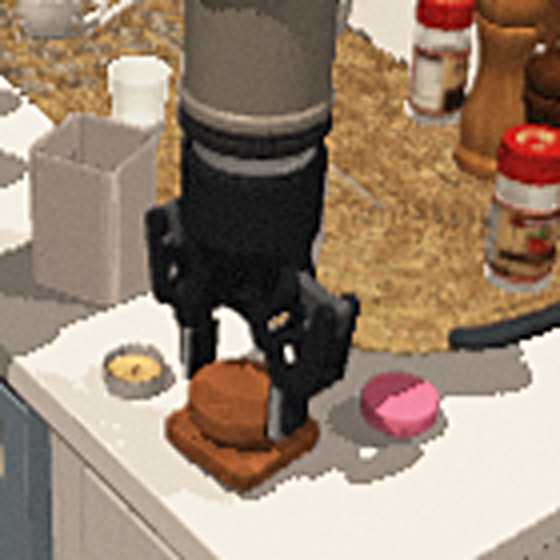

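play_rows --motion '[[[0,0,0],[0,0,0]],[[0,0,-0.02],[0,0,0]],[[0,0,-0.06],[0,0,0]],[[0,0,-0.15],[0,0,0]],[[0,0,-0.25],[0,0,0]],[[0,0,-0.35],[0,0,0]],[[0,0,-0.44],[0,0,0]],[[0,0,-0.44],[0,0,0]]]' --grip_force 45 --fingers 48

```text
t: 22.05
eef_pos: [0.444, -0.2255, 0.1848]
tool_rot: [0.006, -0.061, 0.998, -0.0]
contact_force: [-0.2, -0.3, -0.1]
gripper_width: 0.683
```

```bash
python3 -c "
from h import *
st(); c=grab('scene','s19');plan((.4422,.1351,.18,97))
cv2.imwrite('pics/s19c.png',cv2.resize(c['pixels'][150:310,210:370,::-1],None,fx=4,fy=4,interpolation=cv2.INTER_CUBIC))"
```

```text
t 22.05 p [ 0.444  -0.2255  0.1848] jaw 96.96 tilt 0.72 F [-0.2 -0.3 -0.1] w 58.3 q [-0.19  0.22  0.63  2.03 -0.17  0.92  2.22]
[[-0.108, 0.8928, 0.0072], [0.0, 0.0015, -0.0]] dist mm 360
```

View pics/s19c.png

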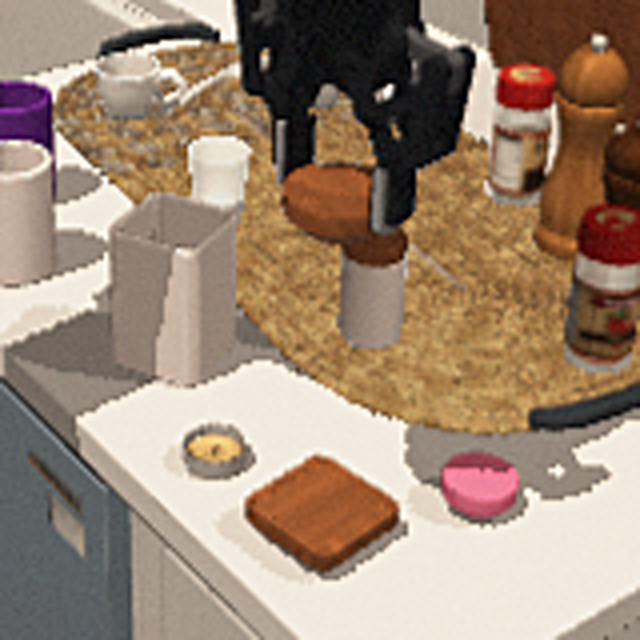

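play_rows --motion '[[[-0.108,0.893,0],[0,0.0015,0]],[[-0.108,0.893,0],[0,0.0015,0]],[[-0.108,0.893,0],[0,0.0015,0]],[[-0.108,0.893,0],[0,0.0015,0]],[[-0.108,0.893,0],[0,0.0015,0]],[[-0.108,0.893,0],[0,0.0015,0]],[[-0.108,0.893,0],[0,0.0015,0]],[[-0.108,0.893,0],[0,0.0015,0]]]'

```text
t: 22.9
eef_pos: [0.4408, 0.1412, 0.182]
tool_rot: [-0.001, -0.065, 0.998, 0.001]
contact_force: [-0.4, -0.9, -0.0]
gripper_width: 0.685
```

```bash
python3 -c "
from h import *
st(); plan((.4422,.1351,.09,97))"
```

```text
t 22.9 p [0.4408 0.1412 0.182 ] jaw 97.48 tilt 0.1 F [-0.4 -0.9 -0. ] w 58.5 q [-0.77  0.15  0.37  2.09 -0.07  0.92  1.33]
[[-0.0017, -0.0159, 0.2299], [0.0002, -0.0002, 0.0013]] dist mm 92
```

play_rows --motion '[[[-0.002,-0.016,0.05],[0,0,0.001]],[[-0.002,-0.016,0.1],[0,0,0.001]],[[-0.002,-0.016,0.15],[0,0,0.001]],[[-0.002,-0.016,0.2],[0,0,0.001]],[[-0.002,-0.016,0.228],[0,0,0.001]],[[-0.002,-0.016,0.228],[0,0,0.001]],[[-0.002,-0.016,0.228],[0,0,0.001]],[[-0.002,-0.016,0.228],[0,0,0.001]]]'

```text
t: 23.7
eef_pos: [0.4429, 0.1352, 0.0915]
tool_rot: [-0.0, -0.062, 0.998, 0.001]
contact_force: [-0.4, 0.6, 0.7]
gripper_width: 0.686
```

```bash
python3 -c "
from h import *
st(); c=grab('scene','s20');plan((.4422,.1351,.0655,97))
cv2.imwrite('pics/s20c.png',cv2.resize(c['pixels'][130:230,160:260,::-1],None,fx=6,fy=6,interpolation=cv2.INTER_CUBIC))
for z in (.05,.092,.11,.125): print(((proj(c,[.4395,.1352,z])-[160,130])*6+3).round(0))"
```

```text
t 23.7 p [0.4429 0.1352 0.0915] jaw 97.11 tilt 0.1 F [-0.4  0.6  0.7] w 58.6 q [-0.72  0.3   0.35  2.17 -0.16  0.7   1.42]
[[0.002, -0.0004, 0.0652], [0.0003, 0.0, 0.0003]] dist mm 26
[320. 435.]
[315. 358.]
[313. 325.]
[311. 296.]
```

View pics/s20c.png

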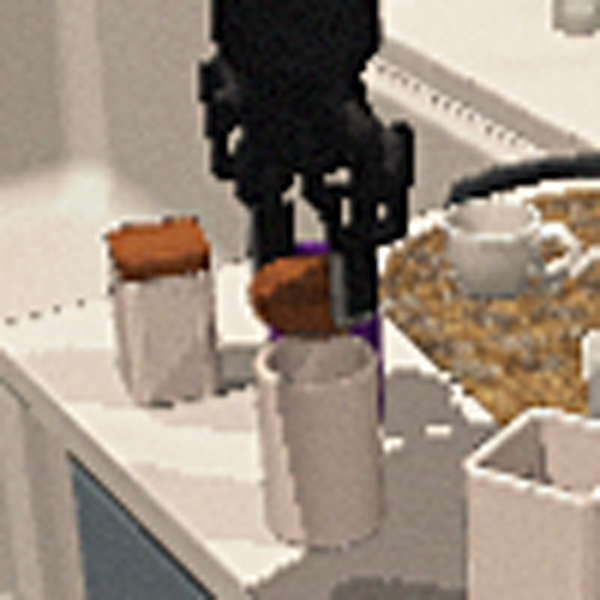

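```bash
python3 -c "
from h import *
c=load('top0'); P=cloud(c);hsv=cv2.cvtColor(c['pixels'],cv2.COLOR_RGB2HSV)
m=(hsv[...,0]>125)&(hsv[...,0]<160)&(hsv[...,1]>90)&(P[...,2]>.088)&(P[...,2]<.1)
q=P[m][:,:2].astype(np.float32); print(len(q),cv2.minEnclosingCircle(q))"
```

```text
128 ((0.49678516387939453, 0.22867190837860107), 0.028968563303351402)
```

play_rows --motion '[[[0.002,0,0.01],[0,0,0]],[[0.002,0,0.02],[0,0,0]],[[0.002,0,0.03],[0,0,0]],[[0.002,0,0.04],[0,0,0]],[[0.002,0,0.05],[0,0,0]],[[0.002,0,0.06],[0,0,0]],[[0.002,0,0.065],[0,0,0]],[[0.002,0,0.065],[0,0,0]]]'

```text
t: 24.55
eef_pos: [0.442, 0.1351, 0.0652]
tool_rot: [-0.0, -0.062, 0.998, 0.001]
contact_force: [1.1, -0.5, -0.7]
gripper_width: 0.685
```

```bash
python3 -c "
from h import *
st(); c=grab('scene','s21');st()
cv2.imwrite('pics/s21c.png',cv2.resize(c['pixels'][130:230,160:260,::-1],None,fx=6,fy=6,interpolation=cv2.INTER_CUBIC))"
```

```text
t 24.55 p [0.442  0.1351 0.0652] jaw 97.11 tilt 0.09 F [ 1.1 -0.5 -0.7] w 58.5 q [-0.71  0.34  0.33  2.19 -0.19  0.63  1.45]
t 24.6 p [0.4421 0.1352 0.0654] jaw 97.11 tilt 0.1 F [-1.2 -0.6 -0.7] w 58.6 q [-0.71  0.34  0.33  2.19 -0.19  0.63  1.45]
```

View pics/s21c.png

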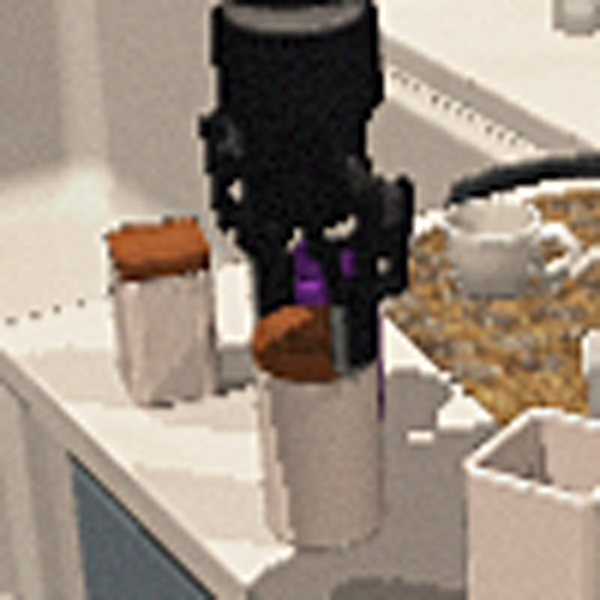

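play_rows --motion '[[[0,0,0.004],[0,0,0]],[[0,0,0.004],[0,0,0]],[[0,0,0.004],[0,0,0]]]'

```text
t: 24.9
eef_pos: [0.4424, 0.1353, 0.064]
tool_rot: [0.0, -0.062, 0.998, 0.001]
contact_force: [0.7, 0.4, 2.3]
gripper_width: 0.685
```

play_rows --motion '[[[0,0,0],[0,0,0]],[[0,0,0],[0,0,0]],[[0,0,0],[0,0,0]],[[0,0,0],[0,0,0]],[[0,0,-0.05],[0,0,0]],[[0,0,-0.15],[0,0,0]],[[0,0,-0.25],[0,0,0]],[[0,0,-0.28],[0,0,0]]]' --fingers 78

```text
t: 25.7
eef_pos: [0.4445, 0.1357, 0.1796]
tool_rot: [0.003, -0.062, 0.998, 0.002]
contact_force: [0.4, 1.0, 0.6]
gripper_width: 0.912
```

```bash
python3 - <<'E'
from m import *
st()
meas(dict(lr=(.441,.135,.106,'c'),ss=(.441,.312,.09,'s'),l4=(.44,-.222,.023,'s')),'22')
plan((.44,-.223,.17,96.8))
E
```

```text
t 25.7 p [0.4445 0.1357 0.1796] jaw 97.09 tilt 0.42 F [0.4 1.  0.6] w 77.9 q [-0.77  0.15  0.39  2.09 -0.08  0.9   1.35]
top lr 0
top ss 406 [array([442.2, 311.2]), array([48.4, 49.2]), np.float64(74.9)] z 0.0898 slope 0.006
top l4 623 [array([ 442.6, -223.8]), array([65., 66.]), np.float64(7.5)] z 0.0225 slope 0.007
scene lr 172 [array([439.5, 133.4]), np.float64(30.8)] z 0.106 slope 0.023
scene ss 97 [array([438.6, 310.1]), array([49.6, 49. ]), np.float64(74.5)] z 0.0897 slope 0.032
scene l4 569 [array([ 439.8, -224.8]), array([66.3, 65.7]), np.float64(8.7)] z 0.0231 slope 0.011
[[0.1201, -0.8888, 0.0153], [0.0006, 0.0007, 0.0009]] dist mm 359
```

play_rows --motion '[[[0.119,-0.891,0],[0,0.001,-0.002]],[[0.119,-0.891,0],[0,0.001,-0.002]],[[0.119,-0.891,0],[0,0.001,-0.002]],[[0.119,-0.891,0],[0,0.001,-0.002]],[[0.119,-0.891,0],[0,0.001,-0.002]],[[0.119,-0.891,0],[0,0.001,-0.002]],[[0.119,-0.891,0],[0,0.001,-0.002]],[[0.119,-0.891,0],[0,0.001,-0.002]]]' --fingers 85

```text
t: 26.6
eef_pos: [0.4383, -0.2298, 0.1749]
tool_rot: [-0.002, -0.064, 0.998, 0.0]
contact_force: [-1.3, 0.7, 0.4]
gripper_width: 0.994
```

```bash
python3 - <<'E'
from m import *
st()
plan((.4412,-.2243,.03,97.9),(.4412,-.2243,-.017,97.9))
E
```

```text
t 26.6 p [ 0.4383 -0.2298  0.1749] jaw 97.36 tilt 0.26 F [-1.3  0.7  0.4] w 84.9 q [-0.2   0.25  0.65  2.04 -0.18  0.92  2.25]
[[-0.0106, 0.0122, 0.3621], [0.0002, -0.0007, -0.0015]] dist mm 145
[[-0.0111, 0.012, 0.4796], [0.0002, -0.0007, -0.0015]] dist mm 192
```

play_rows --motion '[[[-0.011,0.012,0.1],[0,-0.001,-0.0015]],[[-0.011,0.012,0.2],[0,-0.001,-0.0015]],[[-0.011,0.012,0.3],[0,-0.001,-0.0015]],[[-0.011,0.012,0.38],[0,-0.001,-0.0015]],[[-0.011,0.012,0.43],[0,-0.001,-0.0015]],[[-0.011,0.012,0.47],[0,-0.001,-0.0015]],[[-0.011,0.012,0.49],[0,-0.001,-0.0015]],[[-0.011,0.012,0.49],[0,-0.001,-0.0015]]]'

```text
t: 27.4
eef_pos: [0.4395, -0.2235, -0.0228]
tool_rot: [-0.001, -0.069, 0.998, 0.001]
contact_force: [-0.2, 0.7, 0.1]
gripper_width: 0.991
```

```bash
python3 -c "
from h import *
st(); c=grab('scene','s23');plan((.4412,-.2243,-.022,97.9))
cv2.imwrite('pics/s23c.png',cv2.resize(c['pixels'][190:310,230:350,::-1],None,fx=5,fy=5,interpolation=cv2.INTER_CUBIC))"
```

```text
t 27.4 p [ 0.4395 -0.2235 -0.0228] jaw 97.91 tilt 0.18 F [-0.2  0.7  0.1] w 84.7 q [ 0.01  0.58  0.42  2.16 -0.49  0.5   2.51]
[[-0.0021, -0.0012, 0.0004], [0.0003, 0.0, 0.0]] dist mm 1
```

View pics/s23c.png

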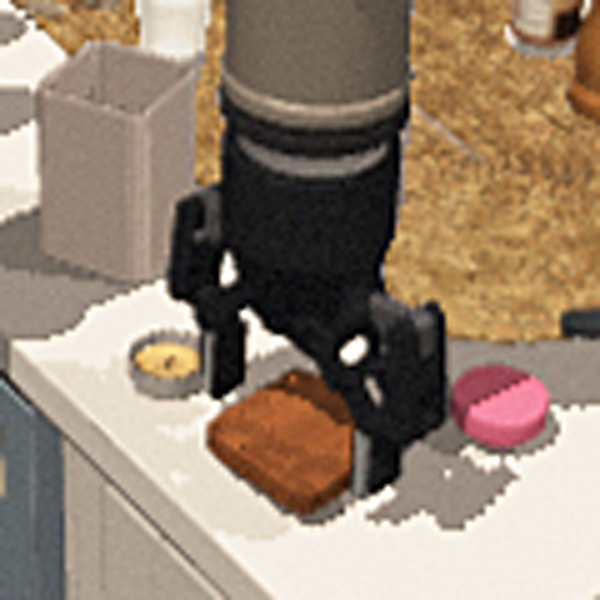

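Fingers straddle the last lid with clearance. Closing.

play_rows --motion '[[[-0.002,-0.001,0],[0,0,0]],[[-0.002,-0.001,0],[0,0,0]],[[-0.002,-0.001,0],[0,0,0]],[[-0.002,-0.001,0],[0,0,0]],[[-0.002,-0.001,0],[0,0,0]],[[-0.002,-0.001,0],[0,0,0]]]' --fingers 58 --grip_force 35

```text
t: 28.05
eef_pos: [0.4418, -0.2243, -0.0211]
tool_rot: [0.001, -0.069, 0.998, 0.001]
contact_force: [-1.2, 0.3, 7.3]
gripper_width: 0.772
```

```bash
python3 -c "
from h import *
st(); c=grab('scene','s24');st()
cv2.imwrite('pics/s24c.png',cv2.resize(c['pixels'][190:310,230:350,::-1],None,fx=5,fy=5,interpolation=cv2.INTER_CUBIC))"
```

```text
t 28.05 p [ 0.4418 -0.2243 -0.0211] jaw 97.91 tilt 0.12 F [-1.2  0.3  7.3] w 65.9 q [ 0.01  0.58  0.42  2.16 -0.49  0.5   2.51]
t 28.1 p [ 0.4418 -0.2244 -0.021 ] jaw 97.91 tilt 0.12 F [-0.8  0.6  7.7] w 66.3 q [ 0.01  0.58  0.42  2.16 -0.49  0.5   2.51]
```

View pics/s24c.png

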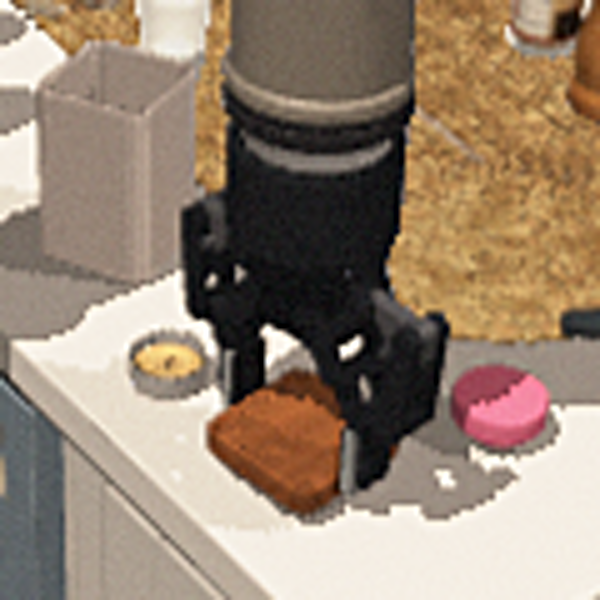

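play_rows --motion '[[[0,0,0],[0,0,0]],[[0,0,-0.02],[0,0,0]],[[0,0,-0.06],[0,0,0]],[[0,0,-0.15],[0,0,0]],[[0,0,-0.25],[0,0,0]],[[0,0,-0.35],[0,0,0]],[[0,0,-0.45],[0,0,0]],[[0,0,-0.48],[0,0,0]]]' --grip_force 50 --fingers 54

```text
t: 28.9
eef_pos: [0.4434, -0.2258, 0.1751]
tool_rot: [0.004, -0.069, 0.998, 0.0]
contact_force: [0.5, -0.1, -1.0]
gripper_width: 0.765
```

```bash
python3 -c "
from h import *
st(); plan((.4745,-.0258,.17,116.5),(.4745,-.0258,.11,116.5))"
```

```text
t 28.9 p [ 0.4434 -0.2258  0.1751] jaw 97.87 tilt 0.44 F [ 0.5 -0.1 -1. ] w 65.3 q [-0.22  0.25  0.67  2.04 -0.2   0.91  2.27]
[[-0.1454, 0.4847, 0.0136], [-0.0003, 0.0012, -0.0517]] dist mm 203
[[-0.1443, 0.4848, 0.1636], [-0.0003, 0.0012, -0.0517]] dist mm 213
```

play_rows --motion '[[[-0.145,0.485,0],[0,0.001,-0.052]],[[-0.145,0.485,0],[0,0.001,-0.052]],[[-0.145,0.485,0],[0,0.001,-0.052]],[[-0.145,0.485,0],[0,0.001,-0.052]],[[-0.145,0.485,0],[0,0.001,-0.052]],[[-0.145,0.485,0.05],[0,0.001,-0.052]],[[-0.145,0.485,0.1],[0,0.001,-0.052]],[[-0.145,0.485,0.14],[0,0.001,-0.052]]]'

```text
t: 29.7
eef_pos: [0.4738, -0.0259, 0.1182]
tool_rot: [-0.0, -0.23, 0.973, -0.001]
contact_force: [-0.4, 0.1, -1.4]
gripper_width: 0.769
```

```bash
python3 -c "
from h import *
st(); c=grab('scene','s25');plan((.4745,-.0258,.102,116.5))
cv2.imwrite('pics/s25c.png',cv2.resize(c['pixels'][130:250,190:310,::-1],None,fx=5,fy=5,interpolation=cv2.INTER_CUBIC))"
```

```text
t 29.7 p [ 0.4738 -0.0259  0.1182] jaw 116.6 tilt 0.09 F [-0.4  0.1 -1.4] w 65.6 q [-0.49  0.28  0.49  2.13 -0.18  0.77  2.15]
[[-0.0054, -0.0021, 0.0355], [-0.0001, -0.0006, 0.0003]] dist mm 14
```

View pics/s25c.png

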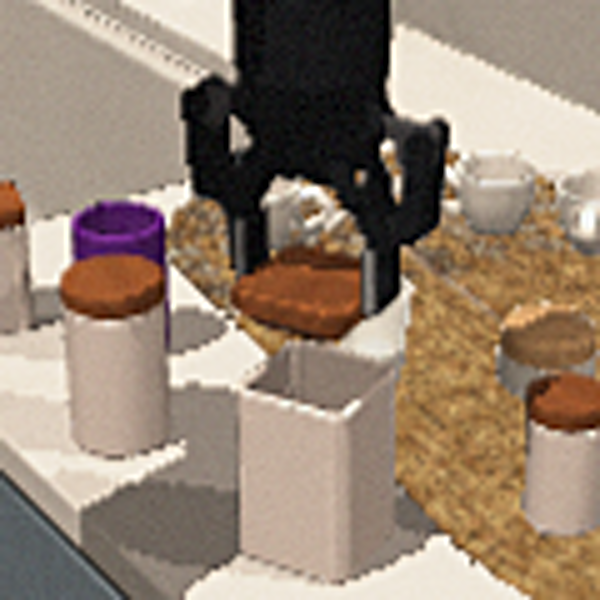

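```bash
python3 - <<'E'
from h import *
c=load('s25')
def sil(cx,cy,w,r,ang,z):
    a=np.radians(ang);h=w/2-r;p=[]
    for s in (1,-1):
        for t in (1,-1):
            X=np.array([cx+h*(s*np.cos(a)-t*np.sin(a)),cy+h*(s*np.sin(a)+t*np.cos(a)),z]);d=np.linalg.norm(X-c['pose'][:3,3])
            u=proj(c,X); p.append([u[0]-r*foc(c)/d,u[0]+r*foc(c)/d])
    p=np.array(p); return (np.array([p[:,0].min(),p[:,1].max()])-190)*5+2.5
# canister scene frame
print('rim',sil(.4718,-.0262,.066,.009,26.6,.104),'lid',sil(.4732-.0021,-.0259,.067,.008,26.6,.155))
E
```

```text
rim [234.58221167 394.64074373] lid [228.11245874 396.60652066]
```

play_rows --motion '[[[-0.002,0,0.01],[0,-0.0005,0]],[[-0.002,0,0.02],[0,-0.0005,0]],[[-0.002,0,0.035],[0,-0.0005,0]],[[-0.002,0,0.05],[0,-0.0005,0]],[[-0.002,0,0.065],[0,-0.0005,0]],[[-0.002,0,0.08],[0,-0.0005,0]],[[-0.002,0,0.085],[0,-0.0005,0]],[[-0.002,0,0.085],[0,-0.0005,0]]]'

```text
t: 30.55
eef_pos: [0.4726, -0.0258, 0.0818]
tool_rot: [-0.001, -0.23, 0.973, -0.0]
contact_force: [-0.5, -0.6, 0.4]
gripper_width: 0.768
```

```bash
python3 -c "
from h import *
st(); c=grab('scene','s26');plan((.4745,-.0258,.0755,116.5))
cv2.imwrite('pics/s26c.png',cv2.resize(c['pixels'][130:250,190:310,::-1],None,fx=5,fy=5,interpolation=cv2.INTER_CUBIC))"
```

```text
t 30.55 p [ 0.4726 -0.0258  0.0818] jaw 116.6 tilt 0.08 F [-0.5 -0.6  0.4] w 65.6 q [-0.46  0.34  0.46  2.16 -0.24  0.69  2.19]
[[-0.0038, -0.002, 0.0165], [-0.0001, -0.0002, 0.0003]] dist mm 7
```

View pics/s26c.png

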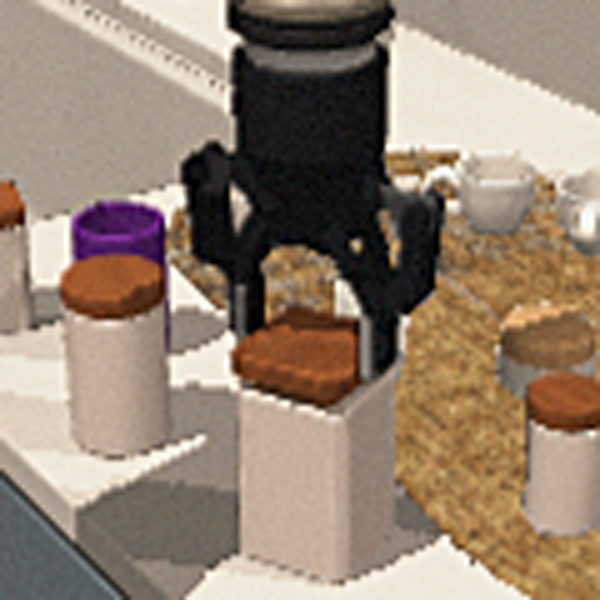

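play_rows --motion '[[[-0.0054,-0.0038,-0.01],[0,0,0]],[[-0.0054,-0.0038,-0.01],[0,0,0]],[[-0.0054,-0.0038,-0.01],[0,0,0]],[[-0.0054,-0.0038,-0.005],[0,0,0]],[[-0.0054,-0.0038,0],[0,0,0]],[[-0.0054,-0.0038,0.008],[0,0,0]],[[-0.0054,-0.0038,0.015],[0,0,0]],[[-0.0054,-0.0038,0.016],[0,0,0]]]'

```text
t: 31.4
eef_pos: [0.475, -0.0262, 0.0752]
tool_rot: [-0.001, -0.23, 0.973, -0.0]
contact_force: [-0.3, -1.1, -0.8]
gripper_width: 0.771
```

```bash
python3 -c "
from h import *
st(); c=grab('scene','s27');plan((.4745,-.0258,.0755,116.5))
cv2.imwrite('pics/s27c.png',cv2.resize(c['pixels'][130:250,190:310,::-1],None,fx=5,fy=5,interpolation=cv2.INTER_CUBIC))"
```

```text
t 31.4 p [ 0.475  -0.0262  0.0752] jaw 116.6 tilt 0.11 F [-0.3 -1.1 -0.8] w 65.8 q [-0.45  0.36  0.45  2.16 -0.25  0.67  2.2 ]
[[0.001, 0.0016, -0.0004], [-0.0001, -0.0003, 0.0003]] dist mm 1
```

View pics/s27c.png

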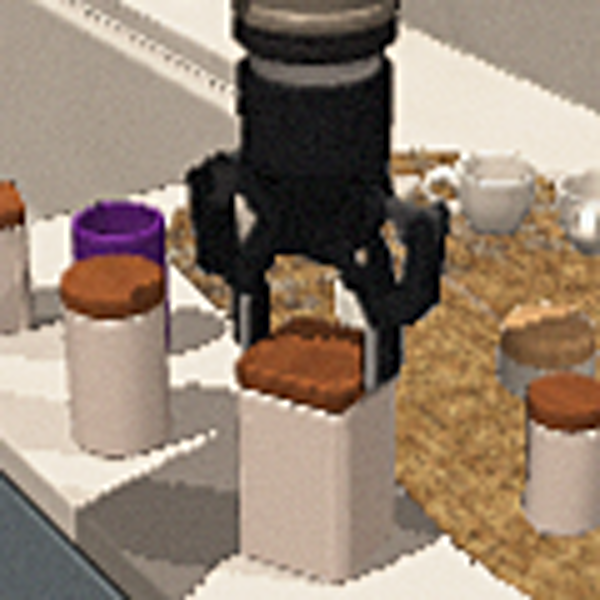

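No contact force with the plug in the mouth, so it's aligned. I'll lower it the last 1 mm and release.

play_rows --motion '[[[0,0,0.003],[0,0,0]],[[0,0,0.003],[0,0,0]],[[0,0,0.003],[0,0,0]]]'

```text
t: 31.75
eef_pos: [0.4753, -0.0262, 0.0742]
tool_rot: [-0.001, -0.23, 0.973, -0.0]
contact_force: [0.4, 0.2, 1.1]
gripper_width: 0.768
```

play_rows --motion '[[[0,0,0],[0,0,0]],[[0,0,0],[0,0,0]],[[0,0,0],[0,0,0]],[[0,0,0],[0,0,0]],[[0,0,-0.05],[0,0,0]],[[0,0,-0.15],[0,0,0]],[[0,0,-0.25],[0,0,0]],[[0,0,-0.32],[0,0,0]]]' --fingers 84

```text
t: 32.55
eef_pos: [0.476, -0.0263, 0.2046]
tool_rot: [0.0, -0.23, 0.973, -0.001]
contact_force: [-0.2, 0.5, 0.2]
gripper_width: 0.983
```

```bash
python3 -c "
from h import *
st(); plan((.43,-.25,.22,116.5))"
```

```text
t 32.55 p [ 0.476  -0.0263  0.2046] jaw 116.57 tilt 0.08 F [-0.2  0.5  0.2] w 84.0 q [-0.55  0.15  0.53  2.04 -0.09  0.97  2.06]
[[0.353, -0.4487, -0.0382], [-0.0002, 0.0001, 0.0002]] dist mm 229
```

Next I'll move aside so the cameras can check all four.

play_rows --motion '[[[0.353,-0.449,-0.04],[0,0,0]],[[0.353,-0.449,-0.04],[0,0,0]],[[0.353,-0.449,-0.04],[0,0,0]],[[0.353,-0.449,-0.04],[0,0,0]],[[0.353,-0.449,-0.04],[0,0,0]],[[0.353,-0.449,-0.04],[0,0,0]],[[0.353,-0.449,-0.04],[0,0,0]],[[0.353,-0.449,-0.04],[0,0,0]]]'

```text
t: 33.35
eef_pos: [0.4304, -0.2487, 0.2204]
tool_rot: [0.0, -0.231, 0.973, -0.0]
contact_force: [-0.7, -0.2, 0.6]
gripper_width: 0.989
```

```bash
python3 - <<'E'
from m import *
st()
meas(dict(sr=(.592,-.092,.088,'c'),lr=(.441,.135,.106,'c'),ss=(.441,.312,.09,'s'),ls=(.474,-.026,.118,'s')),'30')
for t in ('t30','s30'):
    c=load(t);P=cloud(c)
    z=.069;m=(abs(P[...,2]-z)<.004)&(np.hypot(P[...,0]-.6,P[...,1]-.098)<.04); q=P[m][:,:2].astype(np.float32); print('glass',len(q),cv2.minEnclosingCircle(q) if len(q)>5 else '')
c=load('t30');cv2.imwrite('pics/t30c.png',cv2.resize(c['pixels'][140:270,120:400,::-1],None,fx=2.8,fy=2.8,interpolation=cv2.INTER_CUBIC))
E
```

```text
t 33.35 p [ 0.4304 -0.2487  0.2204] jaw 116.68 tilt 0.04 F [-0.7 -0.2  0.6] w 84.4 q [-0.21  0.18  0.69  1.99 -0.14  1.02  2.59]
top sr 228 [array([592.1, -91.1]), np.float64(21.9)] z 0.0877 slope 0.005
top lr 487 [array([441.8, 134.2]), np.float64(29.2)] z 0.1056 slope 0.012
top ss 407 [array([441.8, 310.8]), array([48.4, 48.9]), np.float64(76.1)] z 0.0897 slope 0.005
top ls 725 [array([475.7, -26. ]), array([64. , 65.6]), np.float64(25.4)] z 0.1176 slope 0.003
scene sr 118 [array([588.1, -92.3]), np.float64(22.6)] z 0.0878 slope 0.031
scene lr 172 [array([438.5, 133.8]), np.float64(30.8)] z 0.1058 slope 0.027
scene ss 100 [array([438.7, 310.2]), array([51. , 48.9]), np.float64(75.7)] z 0.0898 slope 0.038
scene ls 321 [array([474.9, -26.7]), array([68. , 65.3]), np.float64(29.6)] z 0.1179 slope 0.014
glass 66 ((0.6018055081367493, 0.09803393483161926), 0.02400081604719162)
glass 52 ((0.5990606546401978, 0.09754988551139832), 0.025672147050499916)
```

View pics/t30c.png

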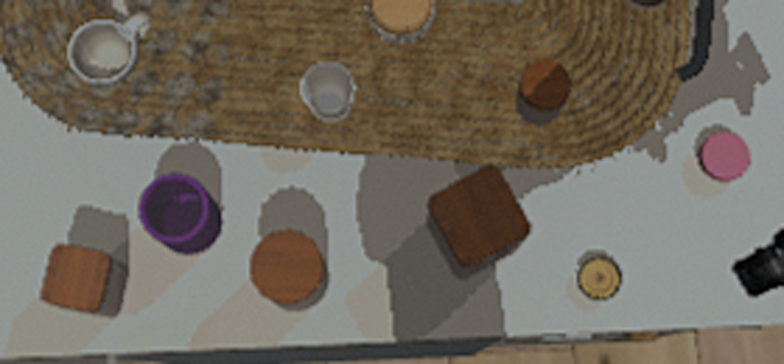

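View pics/s30.png

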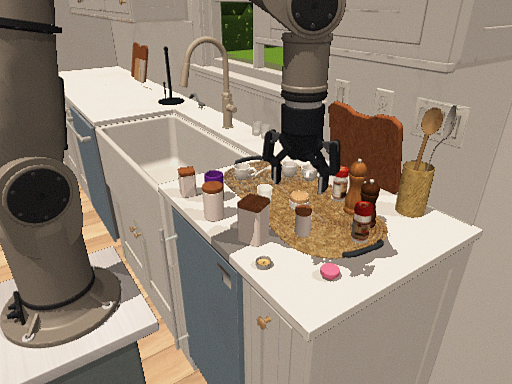

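All four lids read within 0.5 mm of their seated height. The glass hasn't moved and the gripper is clear, so I'm handing in.

```bash
python3 -c "
from h import *
st(); print(bot.hand_in())"
```

```text
t 33.45 p [ 0.4305 -0.2486  0.2205] jaw 116.72 tilt 0.05 F [ 0.  -0.4 -0.1] w 84.2 q [-0.21  0.18  0.69  1.99 -0.14  1.02  2.59]
the job is handed in; nothing more can be done
None
```

All four lids are on their own canisters and the job is handed in, at 33.5 s. I took the stack apart from the top down: small round, small square, large round, large square.

**Last checks, both cameras:**
- **Height:** lid tops read within 0.5 mm of their seated heights.
- **Centring:** in the top camera, lid centres are within 2 mm of where each canister's centre was measured at the start. I did not measure the canisters again afterwards, but at most 2–3 N showed at the wrist while placing.
- **Turn:** in the top camera, the square lids are within about 1° of their canisters.
- **Glass and cup:** the glass measures unmoved, within the cameras' scatter. The espresso cup looks unmoved in the pictures, but I did not measure it.
- **Look-alikes:** the purple canister and the pink lid were left alone.

**Checks that disagreed:**
- **Fingertip height:** the camera showed the fingertips about 27 mm above the reported TCP. A test close at the top lid, going by the reported height, met nothing, so I used the camera-measured height for every grasp.
- **Camera offset:** the two cameras differed by 3–4 mm in x, so I aimed at their average.
- **Scene camera noise:** it read lid slopes up to 0.04 and the large square lid turned about 3° from the top camera's figure. It sees few points on the lids and the top camera read them flat, so I took this as noise.

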